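# Fill the sample carrier and unclip it from its loading base

## Robot

A 7-joint arm with a two-finger parallel gripper is mounted at the origin on a cart in front of the work surface, level with it; the furniture and walls round the work are solid. World frame = base frame: x ahead of the robot, y to its left, z up, the work surface at z = 0. Lengths are in m, angles in rad, forces in N, time in s.
With the tool pointing down it reaches from about 0.4 to 0.875 m from the base axis. Payload 19.3 kg.
Tool frame: the origin (TCP) lies between the finger pads; the fingertips stand bot.tcp_to_tips ahead of it and the grasp point (between the pads) lies 3 mm ahead of it (bot.tcp_to_tips is the distance from the TCP to the fingertips, in m); x points along the fingers, y is the direction in which the jaws open and shut, and the axes are right-handed (so a half turn about x gives the same grasp; the last joint's range is limited). The gripper opens to 85 mm and grips with 20 to 120 N. Pads are 22 mm wide; open, the fingers measure 114 mm over their backs; the gripper's body (76 mm by 85 mm) begins 54 mm behind the grasp point. The pads swing forward as they close: fully open they stand 13 mm farther back than shut.
Start: joints at [-1.323, 0.521, -0.036, 1.599, 0.021, 1.021, -0.113], TCP at [0.195, 0.594, 0.222] pointing down, gripper open.
Joint ranges: [-2.91, 2.91], [-0.3, 2.13], [-1.5, 1.42], [0.17, 2.43], [-1.26, 4.41], [0.16, 1.93], [-2.52, 2.52]. Speed limits (rad/s): [1.89, 1.89, 2.39, 2.39, 3.01, 3.01, 3.01].

## Interface

Orientations are given as [roll, pitch, yaw] about the fixed x, y, z axes, in that order (R = Rz(yaw) Ry(pitch) Rx(roll)).
In Python, from workcell import bot, eyes gives the robot as it stands. The module is installed in compiled form; this text tells all that it offers.
- The arm moves only by the tool step_arm, never from a script. Its argument "targets" is a list that holds one entry, the list of rows, each a list of 7 numbers: the shift along the tool's x, y, z in cm, then the turn, a rotation vector about the tool's x, y, z in rad, then the opening, from 0 (shut) to 1 (fully open). A call has 1 to 10 rows; each row is the pose to reach, as a shift and turn from the pose measured when the call began, along the tool's axes at that moment; what a row does not reach only later rows make up. A row lasts 1/10 s, in which the tool goes at most 50 mm and 8.59 degrees, less where a joint would pass 70% of its speed; a pose out of reach is approached as far as the arm can. A call with a gripper value outside its range is refused whole. The fingers move at their own pace and stop on an object; "grip_force" is the grip in N (left out, the last holds). Time passes only in rows, so rows that repeat a pose let the fingers close. It gives the time, the measured TCP pose, the force and the opening at its end, in the units of the state.
- bot.observe(): the state, without advancing time (a new reading comes with each control period).
- eyes.grab_frame(name): name is "scene" or "top"; returns the picture (384x512x3 uint8, red, green, blue); there is no depth.
- eyes.get_calibration(name): a dict with "fx", "fy", "cx", "cy" (pixels), "k1" (the pictures are not rectified: a ray, as slopes to the right and down, at radius r is drawn at 1 + k1 r^2 times it, then the intrinsics apply), "camera_from_world" (4x4, takes a point from world to camera coordinates). Camera axes: x right, y down, z forward; pixel columns grow to the right and rows downward; lengths in m; the calibration is good to about 2 mm. A picture is of the moment at which its call begins. get_calibration takes no time and is no camera call.
- bot.job_done(): hands the job in, once; it reports no verdict.
The state is a dict: "clock": time; "qpos": joint angles; "qd": joint speeds; "joint_efforts": joint torques, N m; "position": TCP position; "tool_rot": TCP orientation; "force": force on the tool from outside, world axes, zero at the start; "moment": the same for the moment, N m; "grip_width": finger opening in m.
Only numpy, scipy, OpenCV 4.12 (cv2) and the standard library are available. Lean on these libraries where they do the work, as an engineer would, in place of code of your own. Each camera call takes 0.05 s, during which the arm holds its last target.

## Task

One sample tube is still waiting in the small tube stand: put it all the way down into the one empty hole of the four-place tube carrier, which is clipped into its loading base, and let go of it. Then pinch the two sprung catches on the sides of the carrier's middle grip together, lift the filled carrier straight out of the base with all four tubes in it, and finish while holding it still and level about 10 cm above the base, catches still pinched, ready to be carried to the analyser. Leave the timer, the dropper bottle and the small tub where they are.

Things in the scene. Friction and masses are not known exactly. Their poses are not given: they have to be found in the camera images.
- new_tube_mid (a point): the waiting sample tube, upright in the middle hole of the tube stand: 100 mm tall, glass 13 mm across, push cap 19 mm across that fills its top 24 mm (grasp the cap). The point is on its axis, 50 mm above its bottom (half-way up); z runs up the tube. About 11 g
- stand: small white tube stand, fixed: block 34 mm (x) by 86 mm (y), 37 mm high, on a foot 46 x 98 mm; three holes in a row along its y at -26, 0 and +26 mm, 16 mm wide, floor 7 mm above the worktop; only the middle one holds a tube. Origin at the centre of its underside
- dock: loading base, fixed: grey slab 84 mm (x) by 176 mm (y); the carrier stands on its top, 12 mm above the worktop, between low guides with 1.5 mm play. In the middle of each long side an aluminium cheek (top 41 mm above the worktop) has an inward lip that holds the carrier's hook down. Origin at the centre of its underside, z up
- carrier: white tube carrier clipped into the base, axes as the base's: 38.5 mm (x) by 155 mm (y, along the row), deck 59 mm above its underside; holes at y = -61, -35, +35, +61 mm, the one at +35 empty. A grip column 24 x 27 mm in the middle rises to 105 mm. Origin: centre of its underside. 0.25 kg with tubes; it lifts only when both catches are pressed in 4 mm or more
- slot_free (a point): empty hole of the carrier: centre of its mouth in the deck, 71 mm above the worktop. 16 mm wide, chamfered, 55 mm deep: a tube fully down has its half-way point 5 mm below the mouth and its cap 21 to 45 mm above it. Axes as the carrier's; room for fingers is on the hole's x sides (a tube and the grip column stand on the y sides)
- carrier_grip (a point): midpoint between the two catch pads, 83 mm above the carrier's underside. The ribbed grey pads lie on the +x and -x sides of the grip column, 24 mm wide (y), 34 mm high (17 mm above and below the point); outer faces 53 mm apart at rest, 41 mm fully pinched: fingers close along the carrier's x. Tube caps stand from 25 mm away along y, tops up to 23 mm above the point
- catch_far (a joint): press-in of the catch on the carrier's +x side (m): 0 out and hooked, 0.006 fully in; hook free of the base beyond about 0.004. Spring: 3 N at 0 rising to 6 N at 0.006. Springs out again when released
- catch_near (a joint): the same for the catch on the carrier's -x side
- tube_a_mid (a point): a loaded tube, 102 mm tall with its cap, in the carrier's hole at y = +61 mm; point on its axis 50 mm above its bottom. To be left in its hole
- tube_b_mid (a point): a loaded tube, 97 mm tall, in the carrier's hole at y = -35 mm; point as above. To be left in its hole
- tube_c_mid (a point): a loaded tube, 100 mm tall, in the carrier's hole at y = -61 mm; point as above. To be left in its hole
- timer: bystander: flat white bench timer, 66 x 64 x 18 mm; origin at the centre of its underside
- oil_dropper: bystander: small white dropper bottle, 26 mm across, 66 mm tall; origin at the centre of its underside
- swab_tub: bystander: small round lidded tub, 48 mm across, 41 mm tall; origin at the centre of its underside
Not all that is in view belongs to the job. Leave any yellow look-alike of the part that bears new_tube_mid alone.

How it is judged:
By the outcome, as a careful person would: the job done as asked, in the order asked, and still so for the second after the job is handed in, while the arm keeps its last pose, push and grip.
It also fails if it takes over 51 s, if anything falls off the work surface, if the arm or the gripper's body presses on something with over 40 N, if the wrist force passes 120 N, or if a joint passes its speed limit or range.

## Working session

There is one attempt and no reset: what is moved stays moved. The work goes in short steps, Python scripts to look and compute and a tool call to move; the robot and the scene stay as the last step left them, time stands still between calls to the robot, and variables do not carry over. Pictures are saved under pics/ and viewed, and the job is handed in when it is done.

Besides the shell and the picture viewer there is one more tool, called in YAML: its name, and indented under it one key for each argument. step_arm: Moves the arm, as the interface text tells. Its arguments: {"type":"object","properties":{"targets":{"type":"array","items":{"type":"array","items":{"type":"array","items":{"type":"number"}}}},"grip_force":{"type":"number"}},"required":["targets"]}

```bash
mkdir -p pics; ls; python3 - <<'E'
from workcell import bot, eyes
import cv2
s=bot.observe()
for k,v in s.items(): print(k,v)
print(bot.tcp_to_tips)
for n in("scene","top"):
    im=eyes.grab_frame(n); cv2.imwrite(f"pics/{n}0.png",im[:,:,::-1]); c=eyes.get_calibration(n); print(n,c)
E
```

```text
pics
clock 0.0
qpos [-1.32324624  0.52203041 -0.03635206  1.59992906  0.0211709   1.02109445
 -0.11279528]
qd [-9.57222044e-04 -1.23798243e-03 -1.71630563e-03 -2.57372454e-04
 -3.85694186e-05  7.33781382e-04  4.78538036e-04]
joint_efforts [ 6.36725381e-04 -9.27076221e+01  1.98010750e+00 -3.69946611e+01
  1.77539798e-02  7.90776248e-03 -1.52892807e-05]
position [0.19518286 0.5934157  0.2210435 ]
tool_rot [-1.53590181  1.56971828 -1.85365241]
force [0.1396164  0.5794946  0.54969874]
moment [-0.02505134 -0.00855967  0.02642275]
grip_width 0.08581057572413572
0.022
scene {'fx': 413.71745912553877, 'fy': 413.71745912553877, 'cx': 261.15640948939705, 'cy': 194.8593905895506, 'k1': -0.06709593913727757, 'camera_from_world': array([[ 0.86396172, -0.50318598,  0.01933939, -0.4269397 ],
       [-0.21550309, -0.40418016, -0.88893015,  0.25486956],
       [ 0.45511379,  0.76383392, -0.45763432,  0.59097936],
       [ 0.        ,  0.        ,  0.        ,  1.        ]])}
top {'fx': 407.0112760393009, 'fy': 407.0112760393009, 'cx': 250.43888718112916, 'cy': 192.2378125978663, 'k1': -0.02579775500700795, 'camera_from_world': array([[ 0.00795998, -0.99995146,  0.00580605,  0.14457894],
       [-0.99160688, -0.00864257, -0.12900039,  0.59896093],
       [ 0.12904431, -0.00473048, -0.99162755,  0.99307515],
       [ 0.        ,  0.        ,  0.        ,  1.        ]])}
```

View pics/scene0.png

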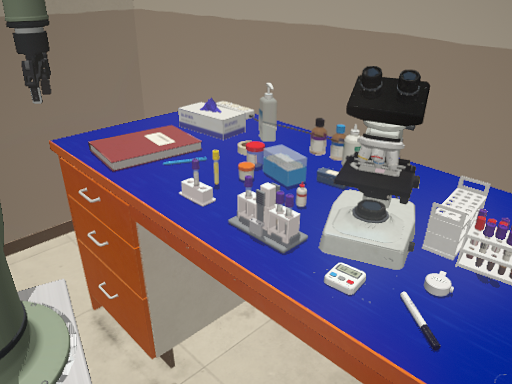

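View pics/top0.png

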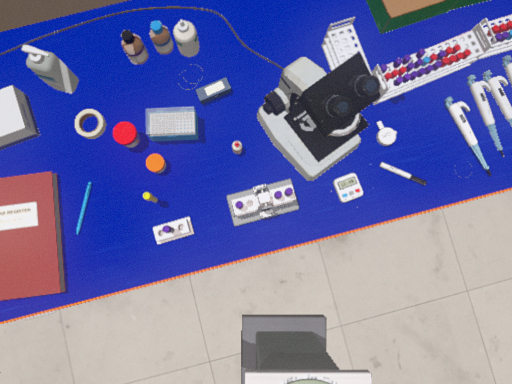

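```bash
python3 - <<'E'
import cv2
a=cv2.imread("pics/top0.png")[140:260,120:320]; cv2.imwrite("pics/top0z.png",cv2.resize(a,None,fx=4,fy=4,interpolation=cv2.INTER_CUBIC))
a=cv2.imread("pics/scene0.png")[140:260,160:320]; cv2.imwrite("pics/scene0z.png",cv2.resize(a,None,fx=5,fy=5,interpolation=cv2.INTER_CUBIC))
E
```

```text
(no output)
```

View pics/top0z.png

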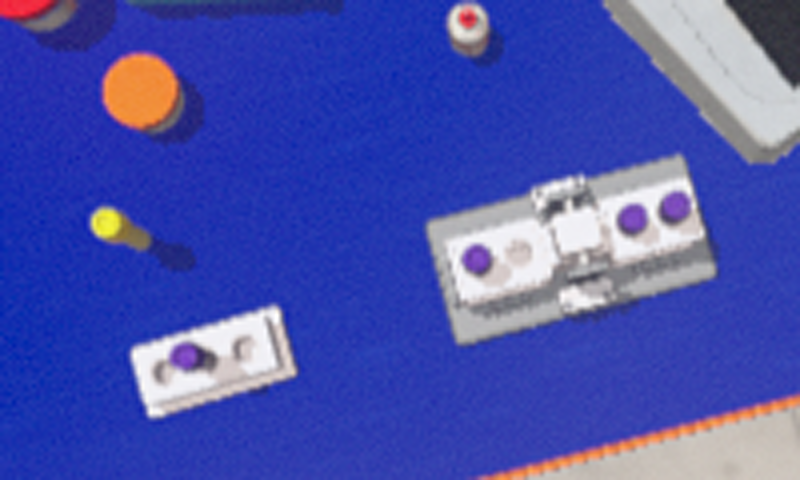

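View pics/scene0z.png

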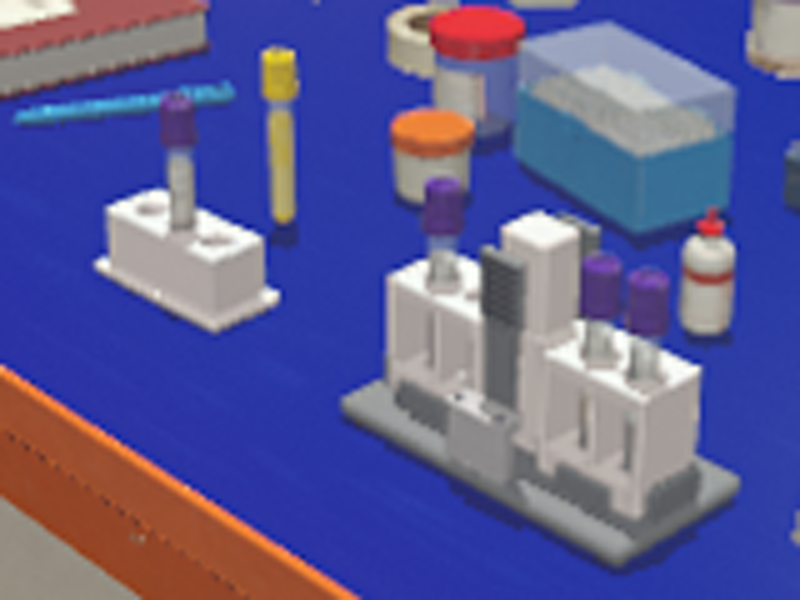

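```bash
cat > h.py <<'E'
import numpy as np, cv2
from scipy.optimize import least_squares
from workcell import bot, eyes
C={n:eyes.get_calibration(n) for n in("scene","top")}
def K(c): return np.array([[c['fx'],0,c['cx']],[0,c['fy'],c['cy']],[0,0,1.]])
def proj(n,P):
    c=C[n];M=c['camera_from_world'];r,_=cv2.Rodrigues(M[:3,:3])
    return cv2.projectPoints(np.atleast_2d(P).astype(float),r,M[:3,3],K(c),np.array([c['k1'],0,0,0.]))[0][:,0]
def ray(n,uv):
    c=C[n];M=c['camera_from_world']
    d=cv2.undistortPoints(np.array([[uv]],float),K(c),np.array([c['k1'],0,0,0.]))[0,0]
    return -M[:3,:3].T@M[:3,3], M[:3,:3].T@np.array([d[0],d[1],1])
def onz(n,uv,z):
    o,d=ray(n,uv); return o+d*(z-o[2])/d[2]
def tri(uvs,uvt):
    f=lambda P:np.r_[proj("scene",P)[0]-uvs,proj("top",P)[0]-uvt]
    r=least_squares(f,onz("top",uvt,.1)); return r.x,r.fun
def grab(n,save=None,k=1):
    im=np.mean([eyes.grab_frame(n).astype(float) for _ in range(k)],0)
    if save: cv2.imwrite(f"pics/{save}.png",im[:,:,::-1])
    return im
def purple(im,roi=None):
    R,G,B=im[...,0],im[...,1],im[...,2]
    m=((R-G>25)&(B-G>30)&(B-R<75)&(R>45)).astype(np.uint8)
    n,l,s,c=cv2.connectedComponentsWithStats(m,connectivity=4)
    out=[]
    for i in range(1,n):
        if s[i,4]<8: continue
        x,y,w,h=s[i,:4]
        out.append((c[i].round(2).tolist(),int(s[i,4]),(int(x),int(y),int(w),int(h))))
    return out,m
def zoom(im,x0,y0,x1,y1,f,name):
    cv2.imwrite(f"pics/{name}.png",cv2.resize(im[y0:y1,x0:x1,::-1].astype(np.uint8),None,fx=f,fy=f,interpolation=cv2.INTER_CUBIC))
E
python3 - <<'E'
from h import *
for n,(x0,y0,x1,y1) in dict(scene=(160,140,320,260),top=(120,140,320,260)).items():
    im=cv2.imread(f"pics/{n}0.png")[:,:,::-1].astype(float)
    o,m=purple(im)
    for a in o:
        if x0<a[0][0]<x1 and y0<a[0][1]<y1: print(n,a)
E
```

```text
scene ([258.69, 141.81], 16, (252, 141, 13, 4))
scene ([193.94, 161.18], 17, (192, 160, 6, 5))
scene ([248.0, 176.89], 19, (245, 176, 7, 3))
scene ([279.85, 192.95], 20, (277, 192, 7, 3))
scene ([289.23, 195.86], 22, (286, 194, 8, 4))
top ([288.7, 190.91], 33, (286, 188, 6, 7))
top ([277.82, 194.03], 33, (275, 191, 7, 7))
top ([238.71, 204.29], 31, (236, 202, 6, 6))
top ([165.5, 228.5], 32, (163, 226, 6, 6))
```

```bash
python3 - <<'E'
from h import *
im=cv2.imread("pics/scene0.png")[:,:,::-1]
for y in range(156,174): print(y,[tuple(int(v) for v in im[y,x]) for x in range(190,202,1)])
im=cv2.imread("pics/top0.png")[:,:,::-1]
for y in range(224,234): print(y,[tuple(int(v) for v in im[y,x]) for x in range(161,174,1)])
E
```

```text
156 [(47, 58, 165), (47, 58, 165), (48, 59, 166), (47, 58, 166), (45, 56, 165), (45, 56, 165), (46, 55, 164), (45, 54, 164), (47, 55, 164), (46, 54, 163), (46, 53, 163), (46, 53, 163)]
157 [(45, 55, 164), (45, 55, 164), (44, 55, 164), (44, 56, 165), (44, 55, 165), (45, 71, 172), (56, 117, 194), (57, 117, 193), (55, 102, 185), (60, 122, 192), (62, 123, 190), (65, 138, 194)]
158 [(48, 71, 172), (48, 78, 176), (61, 103, 187), (92, 91, 175), (81, 80, 164), (105, 104, 167), (81, 125, 184), (87, 152, 203), (61, 127, 182), (77, 169, 219), (73, 157, 207), (72, 153, 196)]
159 [(73, 163, 218), (75, 154, 212), (102, 113, 194), (109, 87, 166), (89, 76, 133), (109, 92, 134), (95, 87, 136), (109, 124, 183), (79, 119, 173), (71, 156, 199), (68, 143, 186), (64, 128, 169)]
160 [(75, 165, 209), (77, 154, 199), (107, 80, 162), (112, 67, 165), (117, 82, 156), (118, 84, 157), (128, 95, 157), (122, 87, 165), (85, 90, 147), (56, 106, 145), (56, 97, 138), (55, 93, 133)]
161 [(58, 107, 145), (61, 96, 138), (86, 53, 122), (98, 63, 146), (115, 85, 155), (112, 81, 153), (117, 90, 147), (104, 76, 137), (73, 59, 
[... 3796 characters left out ...]
(103, 93, 104), (107, 98, 106)]
231 [(188, 177, 177), (177, 164, 172), (155, 132, 186), (144, 110, 194), (127, 90, 182), (115, 67, 183), (109, 64, 172), (82, 65, 123), (77, 64, 102), (92, 79, 112), (112, 106, 118), (111, 104, 113), (124, 117, 121)]
232 [(208, 198, 198), (212, 201, 198), (200, 189, 194), (199, 189, 214), (173, 160, 198), (130, 112, 163), (129, 119, 153), (126, 120, 142), (158, 151, 160), (166, 156, 163), (162, 153, 158), (143, 132, 138), (171, 159, 162)]
233 [(210, 198, 198), (214, 203, 202), (224, 219, 219), (239, 235, 238), (225, 222, 232), (199, 197, 207), (206, 203, 214), (206, 204, 213), (224, 220, 223), (224, 219, 222), (222, 216, 219), (194, 185, 188), (206, 197, 196)]
```

```bash
cat >> h.py <<'E'
def pur(im):
    R,G,B=im[...,0],im[...,1],im[...,2]
    w=np.clip(np.minimum(R-G,B-G),0,22)/22.
    m=(w>.3).astype(np.uint8)
    n,l,s,c=cv2.connectedComponentsWithStats(m,connectivity=4)
    out=[]
    for i in range(1,n):
        if s[i,4]<15: continue
        x,y,ww,h=s[i,:4]; x-=1;y-=1;ww+=2;h+=2
        lo=np.where((l==i)|(cv2.dilate((l==i).astype(np.uint8),np.ones((3,3)))>0),w,0)
        ys,xs=np.nonzero(lo); v=lo[ys,xs]
        out.append((np.array([(xs*v).sum(),(ys*v).sum()])/v.sum(),v.sum(),(int(x),int(y),int(ww),int(h))))
    return out
E
python3 - <<'E'
from h import *
D={}
for n,(x0,y0,x1,y1) in dict(scene=(160,156,320,260),top=(120,180,320,260)).items():
    im=cv2.imread(f"pics/{n}0.png")[:,:,::-1].astype(float)
    D[n]=sorted([(tuple(a[0]),a[1],a[2]) for a in pur(im) if x0<a[0][0]<x1 and y0<a[0][1]<y1])
    for a in D[n]: print(n,np.round(a[0],2),round(a[1],1),a[2])
s=D['scene'];t=D['top']
if len(s)==4==len(t):
    for a,b in zip(s,t):
        P,r=tri(np.array(a[0]),np.array(b[0])); print(P.round(4),r.round(2))
E
```

```text
scene [194.86 163.98] 64.4 (191, 158, 9, 13)
scene [248.12 180.67] 85.5 (244, 174, 10, 14)
scene [279.44 196.95] 95.3 (274, 189, 11, 16)
scene [289.04 200.04] 98.8 (284, 193, 11, 15)
scene [301.66 184.02] 18.8 (298, 180, 8, 9)
top [166.43 228.83] 58.5 (161, 224, 14, 10)
top [238.77 204.35] 47.5 (234, 200, 11, 10)
top [277.72 194.29] 50.0 (273, 190, 10, 10)
top [288.51 191.2 ] 52.2 (283, 186, 11, 11)
top [289.73 245.65] 335.9 (156, 210, 267, 72)
```

```bash
python3 - <<'E'
from h import *
S=[(194.86,163.98),(248.12,180.67),(279.44,196.95),(289.04,200.04)]
T=[(166.43,228.83),(238.77,204.35),(277.72,194.29),(288.51,191.2)]
z=[.095,.106,.101,.104]
Q=[]
for a,b,zz in zip(S,T,z):
    P,r=tri(np.array(a),np.array(b)); pt=onz('top',b,zz); ps=onz('scene',a,zz)
    print(P.round(4),r.round(2),'top@z',pt.round(4),'scene@z',ps.round(4)); Q.append(P)
Q=np.array(Q)
for nm,q in (('tri',Q),('top',np.array([onz('top',b,zz) for b,zz in zip(T,z)]))):
    y=np.array([.061,-.035,-.061]); A=np.c_[np.ones(3),y]
    X=np.linalg.lstsq(A,q[1:,:2],rcond=None)[0]
    d=X[1]; print(nm,'centre',X[0],'dir',np.linalg.norm(d),'yaw',np.arctan2(-d[0],d[1]),'slot',X[0]+.035*d)
# stand & dock contours top
im=cv2.imread("pics/top0.png"); hsv=cv2.cvtColor(im,cv2.COLOR_BGR2HSV)
m=(hsv[...,1]<90).astype(np.uint8); m[:180]=0;m[262:]=0;
for c in cv2.findContours(m,cv2.RETR_EXTERNAL,cv2.CHAIN_APPROX_NONE)[0]:
    if cv2.contourArea(c)>200:
        rc=cv2.minAreaRect(c); print(rc); print([onz('top',p,.006).round(4)[:2].tolist() for p in cv2.boxPoints(rc)])
E
```

```text
[0.5013 0.3481 0.0946] [ 0.04 -0.   -0.01  0.03] top@z [0.5013 0.3479 0.095 ] scene@z [0.5008 0.3472 0.095 ]
[0.5603 0.1769 0.1064] [-0.2   0.02  0.09 -0.19] top@z [0.5599 0.1772 0.106 ] scene@z [0.5611 0.1775 0.106 ]
[0.5856 0.0847 0.1012] [-0.18  0.02  0.1  -0.17] top@z [0.5852 0.0849 0.101 ] scene@z [0.5862 0.0849 0.101 ]
[0.5929 0.0593 0.1039] [-0.18  0.02  0.1  -0.18] top@z [0.5925 0.0595 0.104 ] scene@z [0.5932 0.059  0.104 ]
tri centre [0.57650664 0.11821095] dir 0.9997014388244462 yaw 0.26962789263343456 slot [0.56718638 0.15193633]
top centre [0.57609563 0.11844387] dir 0.9994565110761203 yaw 0.2694610285044201 slot [0.56678328 0.15216254]
((172.9339599609375, 230.0188751220703), (18.6810359954834, 39.42247772216797), 74.05460357666016)
[[0.5105, 0.4049], [0.5394, 0.3075], [0.4931, 0.293], [0.4645, 0.3899]]
((18.24628257751465, 215.55482482910156), (25.30736541748047, 39.922691345214844), 82.56858825683594)
[[0.5609, 0.8137], [0.5754, 0.7097], [0.51, 0.6962], [0.4955, 0.7994]]
((377.0, 225.5), (71.0, 268.0), 90.0)
[[0.6077, 0.1689], [0.614, -0.5423], [0.4278, -0.5287], [0.4243, 0.167]]
((347.9827575683594, 187.7069091796875), (24.697479248046875, 25.068870544433594), 68.19859313964844)
[[0.6339, -0.0642], [0.6593, -0.1263], [0.5985, -0.1489], [0.5735, -0.0871]]
((262.1645202636719, 201.17706298828125), (33.80625534057617, 67.55564880371094), 75.17352294921875)
[[0.5981, 0.2154], [0.6454, 0.0444], [0.5594, 0.0223], [0.5131, 0.1916]]
((57.36836242675781, 220.50967407226562), (81.44188690185547, 4.619880199432373), 85.79464721679688)
[[0.6297, 0.6721], [0.6307, 0.6599], [0.4199, 0.6301], [0.4189, 0.6419]]
```

```bash
cat >> h.py <<'E'
from scipy.spatial.transform import Rotation as Ro
def pose():
    s=bot.observe(); r,p,y=s['tool_rot']
    return np.array(s['position']), Ro.from_euler('xyz',[r,p,y]).as_matrix(), s
def Rdown(yaw,sgn=1):
    x=np.array([0,0,-1.]); y=sgn*np.array([np.cos(yaw),np.sin(yaw),0]); return np.c_[x,y,np.cross(x,y)]
def delta(P,yaw,ref=None):
    p,R,s=pose()
    sg=max((1,-1),key=lambda g:np.trace(R.T@Rdown(yaw,g)))
    rv=Ro.from_matrix(R.T@Rdown(yaw,sg)).as_rotvec()
    return (R.T@(np.array(P)-p)*100).round(2), rv.round(4), sg
E
python3 - <<'E'
from h import *
p,R,s=pose(); print(p,R.round(3))
print(onz('top',(146.2,195.5),.1))
print(delta([.5013,.348,.20],.269), Ro.from_matrix(R.T@Rdown(.269,-1)).as_rotvec(),Ro.from_matrix(R.T@Rdown(.269,1)).as_rotvec())
E
```

```text
[0.19522554 0.59342259 0.22108932] [[-0.     0.312  0.95 ]
 [-0.001  0.95  -0.312]
 [-1.    -0.001  0.   ]]
[0.57972591 0.39783077 0.1       ]
(array([  2.13, -13.75,  36.74]), array([9.841e-01, 6.000e-04, 9.000e-04]), 1) [-2.15750954e+00 -1.01635887e-03  6.49440289e-04] [9.84082821e-01 5.52640386e-04 8.64869288e-04]
```

step_arm:
  targets:
    - [[0.2, -1.5, 4.1, 0.11, 0, 0, 1], [0.4, -3.0, 8.2, 0.22, 0, 0, 1], [0.6, -4.5, 12.3, 0.33, 0, 0, 1], [0.9, -6.1, 16.3, 0.44, 0, 0, 1], [1.1, -7.6, 20.4, 0.55, 0, 0, 1], [1.3, -9.1, 24.5, 0.66, 0, 0, 1], [1.6, -10.7, 28.6, 0.77, 0, 0, 1], [1.9, -12.2, 32.7, 0.88, 0, 0, 1], [2.1, -13.7, 36.7, 0.984, 0, 0, 1], [2.13, -13.75, 36.74, 0.984, 0, 0, 1]]

```text
clock: 1.1
position: [0.5054, 0.3429, 0.1996]
tool_rot: [0.103, 1.567, -1.21]
force: [0.0, 0.0, 0.0]
grip_width: 0.0858
```

```bash
python3 - <<'E'
from h import *
p,R,s=pose(); print(s['clock'],p,R.round(3),s['qpos'].round(2),s['force'])
im=grab('top','t1');zoom(im,80,140,320,300,3,'t1z')
im=grab('scene','s1');zoom(im,120,80,320,240,4,'s1z')
print(delta([.5013,.348,.098],.269))
E
```

```text
1.1 [0.50540605 0.34285553 0.19957273] [[ 0.001  0.967  0.255]
 [-0.004  0.255 -0.967]
 [-1.     0.     0.004]] [-0.87  0.54  0.26  1.67 -0.16  0.95 -0.3 ] [0.00732066 0.00275122 0.04233563]
(array([ 1.015e+01,  1.000e-02, -1.100e-01]), array([-0.0013,  0.0014,  0.0013]), 1)[ WARN:0@1.173] global loadsave.cpp:1063 imwrite_ Unsupported depth image for selected encoder is fallbacked to CV_8U.
```

View pics/t1z.png

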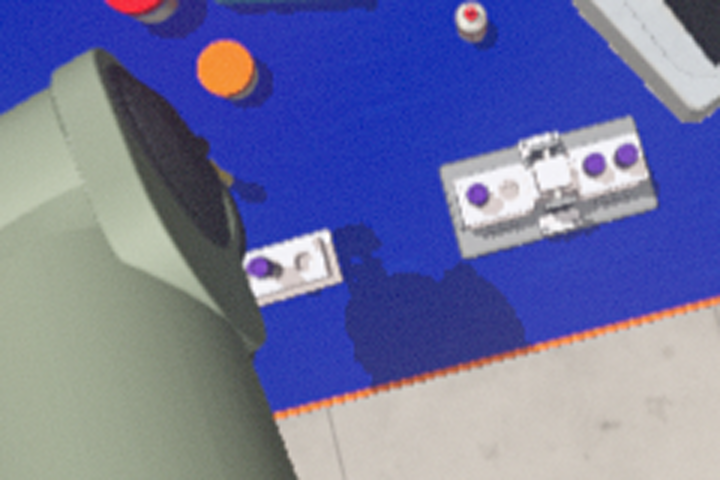

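View pics/s1z.png

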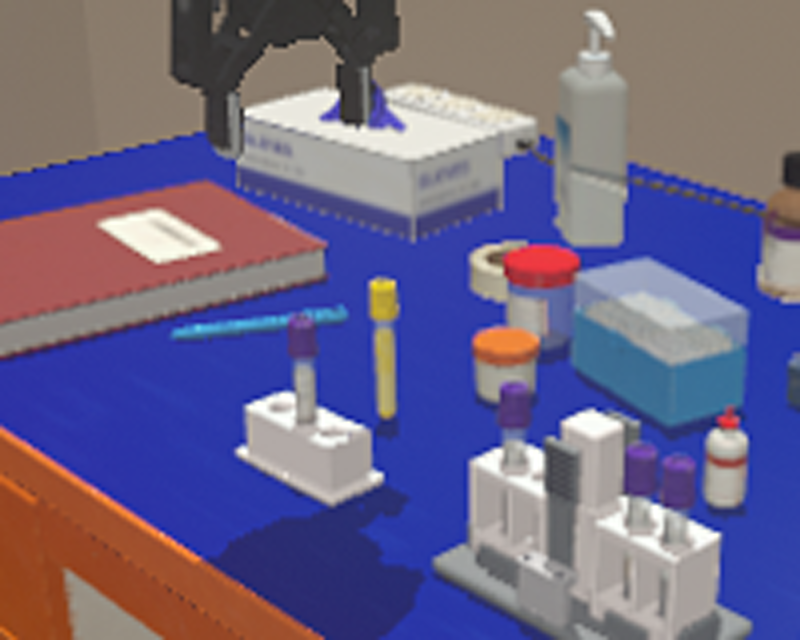

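```bash
python3 - <<'E'
from h import *
p,R,s=pose(); print(s['clock'],p)
for t in (0.009,.022):
  for w in (-.043,.043): print(t,w,proj('scene',p+R@np.array([t,w,0])))
im=grab('scene');zoom(im,150,60,250,140,8,'s2z')
print(delta([.5013,.348,.098],.269))
E
```

```text
1.2 [0.50160928 0.34712682 0.19947616]
0.009 -0.043 [[178.45942668 131.40720329]]
0.009 0.043 [[207.04978223 123.89938417]]
0.022 -0.043 [[178.83324274 136.6606879 ]]
0.022 0.043 [[207.24571461 128.91709209]]
(array([10.16,  0.06,  0.03]), array([0.0008, 0.0008, 0.0013]), 1)
```

View pics/s2z.png

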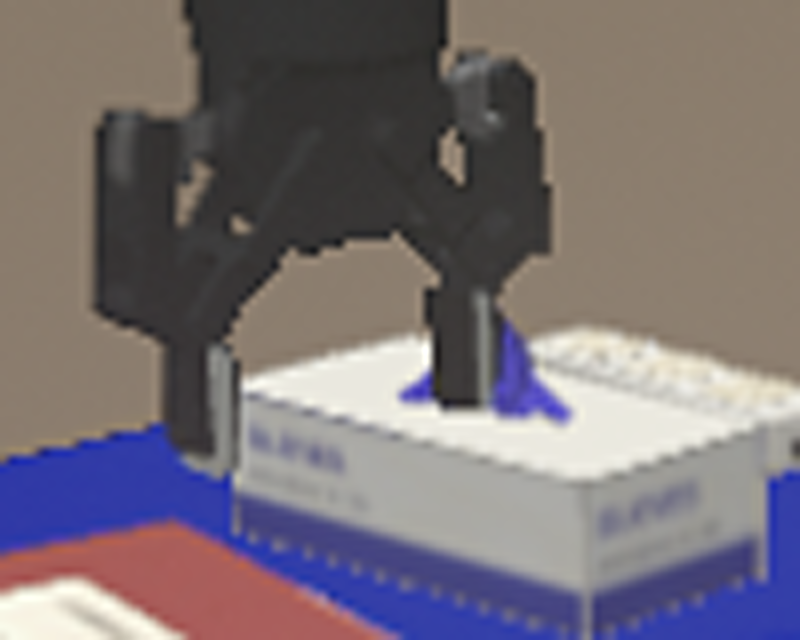

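```bash
python3 - <<'E'
from h import *
p=np.array([.19522,.59342,.22109]); R=Ro.from_euler('xyz',[-1.53590181,1.56971828,-1.85365241]).as_matrix()
for t in (-.02,0.009,.022):
  for w in (-.043,.043): print(t,w,proj('scene',p+R@np.array([t,w,0])))
im=cv2.imread('pics/scene0.png')[:,:,::-1]
zoom(im,0,40,100,120,8,'s0z')
E
```

```text
-0.02 -0.043 [[ 38.50475289 103.87306698]]
-0.02 0.043 [[47.16456305 95.43255746]]
0.009 -0.043 [[ 40.93814365 115.40369929]]
0.009 0.043 [[ 49.3219123  106.25882687]]
0.022 -0.043 [[ 42.01880503 120.48664474]]
0.022 0.043 [[ 50.28086158 111.03754281]]
```

View pics/s0z.png

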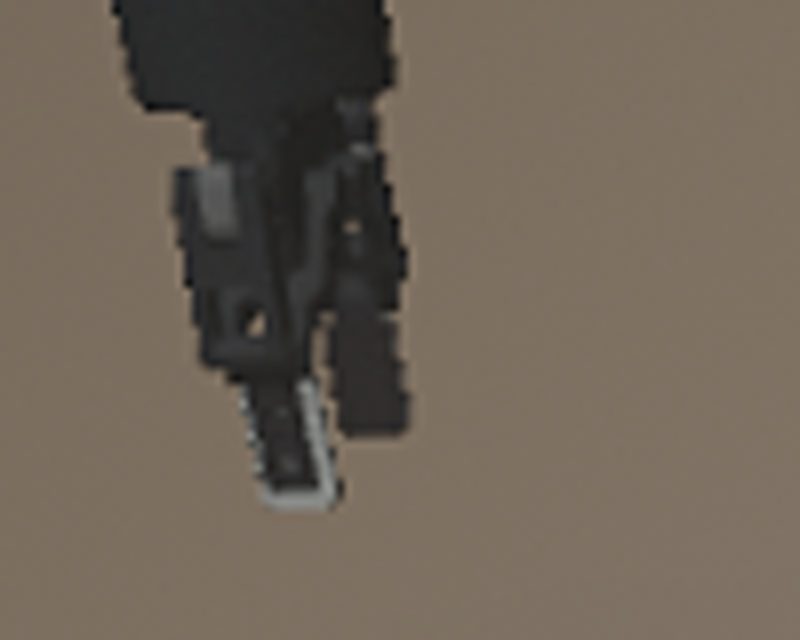

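step_arm:
  targets:
    - [[0, 0, 0, 0, 0, 0, 0.2], [0, 0, 0, 0, 0, 0, 0.2], [0, 0, 0, 0, 0, 0, 0.2], [0, 0, 0, 0, 0, 0, 0.2], [0, 0, 0, 0, 0, 0, 0.2], [0, 0, 0, 0, 0, 0, 0.2]]

```text
clock: 1.85
position: [0.5007, 0.3483, 0.1997]
tool_rot: [-1.056, 1.569, -2.357]
force: [0.4, 0.4, -0.4]
grip_width: 0.0175
```

```bash
python3 - <<'E'
from h import *
p,R,s=pose(); print(s['clock'],p,s['grip_width'])
w0=s['grip_width']/2
for t in (-.02,0.009,.022):
  for w in (-w0,w0): print(t,w,proj('scene',p+R@np.array([t,w,0])))
im=grab('scene');zoom(im,150,60,250,140,8,'s3z')
E
```

```text
1.85 [0.50072412 0.34832709 0.19965203] 0.01753213417184458
-0.02 -0.00876606708592229 [[189.00352425 116.45230213]]
-0.02 0.00876606708592229 [[194.90325197 115.03330983]]
0.009 -0.00876606708592229 [[189.67746782 128.16066229]]
0.009 0.00876606708592229 [[195.49541997 126.62980409]]
0.022 -0.00876606708592229 [[189.97658895 133.31592294]]
0.022 0.00876606708592229 [[195.75835755 131.73695005]]
```

View pics/s3z.png

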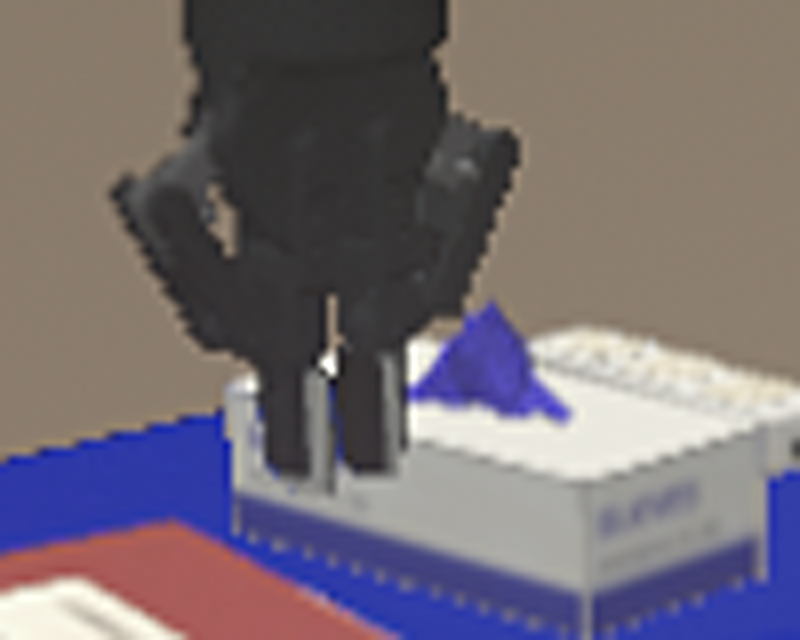

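step_arm:
  targets:
    - [[0.5, 0, 0, 0, 0, 0, 1], [1.5, 0, 0, 0, 0, 0, 1], [3, 0, 0, 0, 0, 0, 1], [4, 0, 0, 0, 0, 0, 1], [5, 0, 0, 0, 0, 0, 1], [5, 0, 0, 0, 0, 0, 1], [5, 0, 0, 0, 0, 0, 1]]

```text
clock: 2.6
position: [0.5008, 0.3482, 0.1496]
tool_rot: [-1.023, 1.569, -2.324]
force: [0.2, 0.0, -0.7]
grip_width: 0.0856
```

```bash
python3 - <<'E'
from h import *
p,R,s=pose(); print(s['clock'],p,s['grip_width'])
w0=s['grip_width']/2
for t in (-.02,0.009,.022):
  for w in (-w0,w0): print(t,w,proj('scene',p+R@np.array([t,w,0])),proj('top',p+R@np.array([t,w,0])))
im=grab('scene');zoom(im,130,80,250,180,6,'s4z')
im=grab('top');zoom(im,80,140,240,260,5,'t4z')
E
```

```text
2.6 [0.50077956 0.34818377 0.14961879] 0.08560184519098046
-0.02 -0.04280092259549023 [[178.67042429 139.70349191]] [[164.07711643 246.78575586]]
-0.02 0.04280092259549023 [[206.81102052 131.85293702]] [[155.01391811 208.83405598]]
0.009 -0.04280092259549023 [[179.49103487 151.12402673]] [[166.73639989 246.75126072]]
0.009 0.04280092259549023 [[207.24417226 142.7786922 ]] [[157.92366737 209.981416  ]]
0.022 -0.04280092259549023 [[179.85479976 156.15031027]] [[167.8749503  246.73645542]]
0.022 0.04280092259549023 [[207.43658106 147.59241924]] [[159.17016155 210.47287715]]
```

View pics/s4z.png

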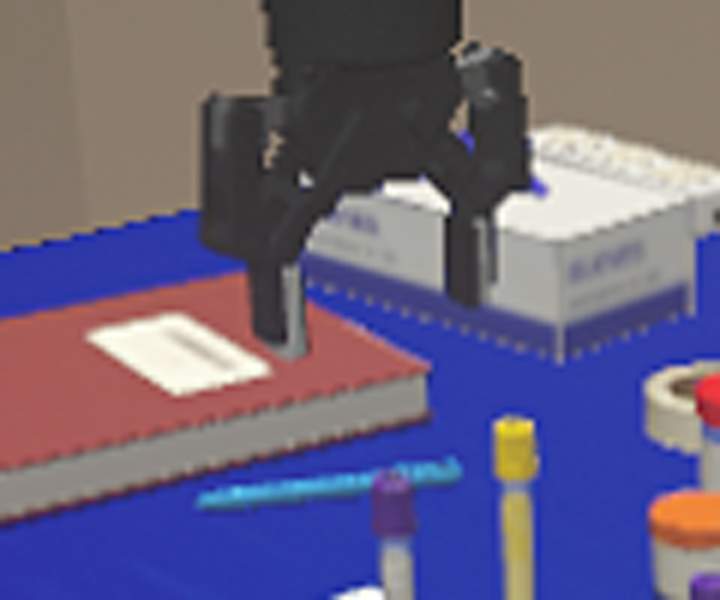

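View pics/t4z.png

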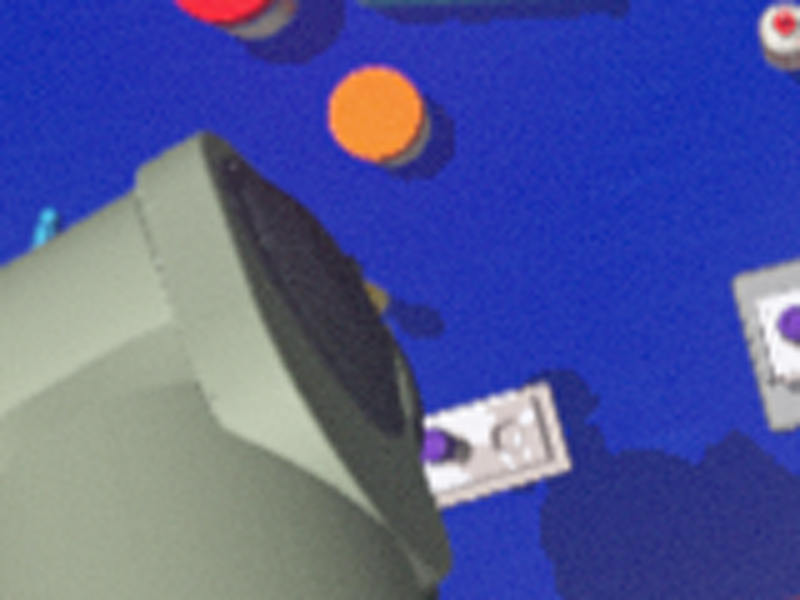

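```bash
python3 - <<'E'
from h import *
M=C['top']['camera_from_world'];print('cam top',-M[:3,:3].T@M[:3,3]); M=C['scene']['camera_from_world'];print('cam scene',-M[:3,:3].T@M[:3,3])
im=np.clip(grab('top')*1.6,0,255);zoom(im,160,195,250,275,8,'t5z')
im=np.clip(grab('scene')*1.6,0,255);zoom(im,160,150,280,240,6,'s5z')
E
```

```text
cam top [0.46463223 0.15444621 1.06118744]
cam scene [ 0.15482188 -0.56322694  0.50527042]
```

View pics/t5z.png

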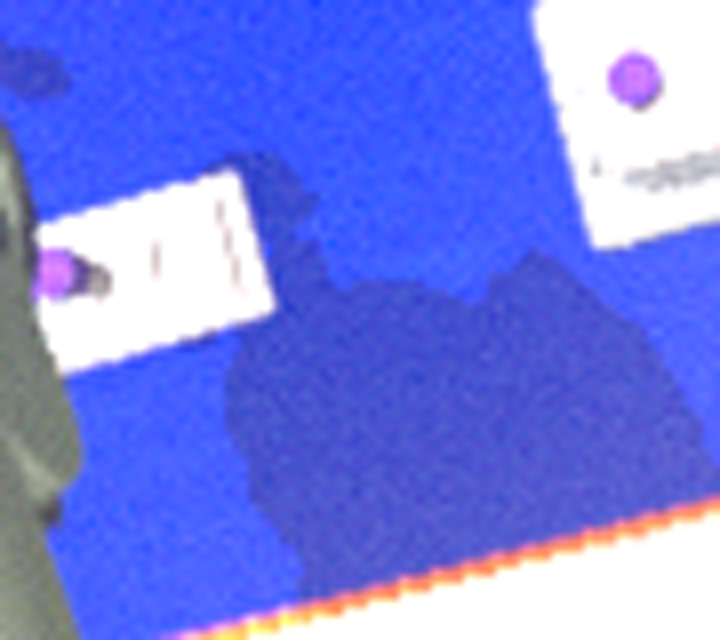

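View pics/s5z.png

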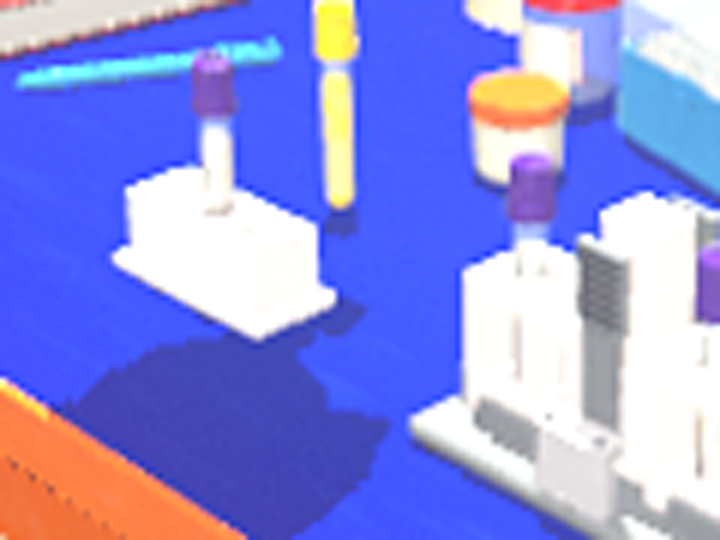

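```bash
python3 - <<'E'
from h import *
Y=onz('top',(146.2,195.5),.1); sh=onz('top',(167.5,205.5),0); L=(Y-sh); L/=L[2]; print('light',L, sh)
# stand: tube cap shadows
for f in [(193,214.4),(196.5,216),(190,215.5)]:
    g=onz('top',f,0); o,d=ray('scene',(209,130.5)); 
    A=np.c_[L,-d]; t=np.linalg.lstsq(A,o-g,rcond=None)[0]; print(g,g+L*t[0],o+d*t[1])
p,R,s=pose()
for t in (-.02,.009): 
  for w in (-.043,.043): print(t,w,p+R@np.array([t,w,0]))
E
```

```text
light [0.13900771 0.31600803 1.        ] [0.56582514 0.36622997 0.        ]
[0.54308912 0.29884214 0.        ] [0.56694841 0.35308178 0.17164006] [0.54867302 0.36089618 0.17171106]
[0.5389897  0.28960213 0.        ] [0.56326761 0.34479343 0.17465157] [0.54511774 0.35255416 0.17472209]
[0.54014618 0.30659769 0.        ] [0.56376065 0.36028077 0.16987885] [0.55077684 0.36583254 0.1699293 ]
-0.02 -0.043 [0.45949006 0.33692581 0.17015079]
-0.02 0.043 [0.54237849 0.35984971 0.17010087]
0.009 -0.043 [0.45947693 0.33691014 0.14115079]
0.009 0.043 [0.54236536 0.35983405 0.14110088]
```

step_arm:
  targets:
    - [[0.5, 0, 0, 0, 0, 0, 1], [1.5, 0, 0, 0, 0, 0, 1], [2.5, 0, 0, 0, 0, 0, 1], [3.5, 0, 0, 0, 0, 0, 1], [4.4, 0, 0, 0, 0, 0, 1], [4.4, 0, 0, 0, 0, 0, 1], [4.4, 0, 0, 0, 0, 0, 1]]

```text
clock: 3.5
position: [0.5009, 0.3483, 0.106]
tool_rot: [-0.98, 1.57, -2.281]
force: [-0.6, -0.7, 0.1]
grip_width: 0.0853
```

```bash
python3 - <<'E'
from h import *
p,R,s=pose(); print(s['clock'],p,s['grip_width'],s['force'])
w0=s['grip_width']/2
for t in (-.02,0.009):
  for w in (-w0,w0): print(t,w,proj('scene',p+R@np.array([t,w,0])),proj('top',p+R@np.array([t,w,0])))
im=grab('scene');zoom(im,140,100,240,180,8,'s6z')
E
```

```text
3.5 [0.50091251 0.34827772 0.10595409] 0.0853314663024607 [-0.57794445 -0.71445916  0.07767224]
-0.02 -0.04266573315123035 [[179.99578738 156.75315847]] [[167.94904884 246.5994715 ]]
-0.02 0.04266573315123035 [[207.45984071 148.18094615]] [[159.28101364 210.5151867 ]]
0.009 -0.04266573315123035 [[180.79921289 167.7406904 ]] [[170.36670309 246.56631488]]
0.009 0.04266573315123035 [[207.88748461 158.71798187]] [[161.92925989 211.55563943]]
```

View pics/s6z.png

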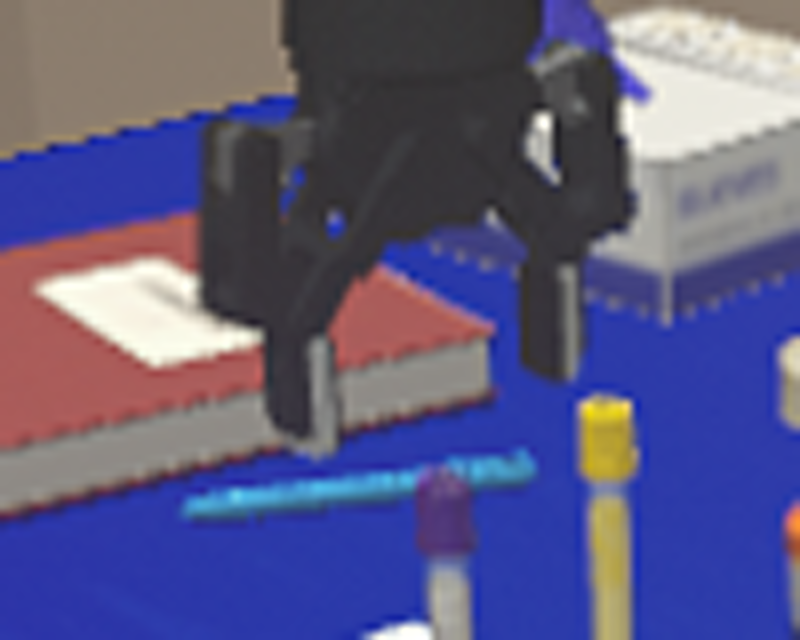

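step_arm:
  targets:
    - [[0.5, 0, 0, 0, 0, 0, 1], [1.2, 0, 0, 0, 0, 0, 1], [2.0, 0, 0, 0, 0, 0, 1], [2.8, 0, 0, 0, 0, 0, 1], [3.4, 0, 0, 0, 0, 0, 1], [3.4, 0, 0, 0, 0, 0, 1]]

```text
clock: 4.15
position: [0.5007, 0.348, 0.0712]
tool_rot: [-1.039, 1.569, -2.34]
force: [-0.0, 0.8, -0.5]
grip_width: 0.0856
```

```bash
python3 - <<'E'
from h import *
p,R,s=pose(); print(s['clock'],p,s['grip_width'],s['force'])
im=grab('scene');zoom(im,140,100,240,180,8,'s7z')
im=grab('top');zoom(im,120,180,220,260,8,'t7z')
E
```

```text
4.15 [0.50065672 0.34802006 0.07119521] 0.08562278420880322 [-0.04696474  0.83087587 -0.46988135]
```

View pics/s7z.png

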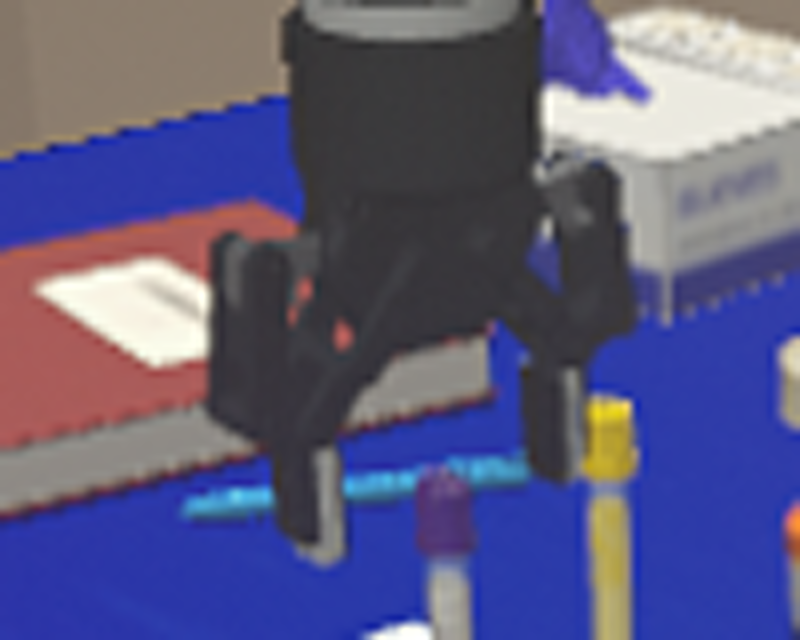

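View pics/t7z.png

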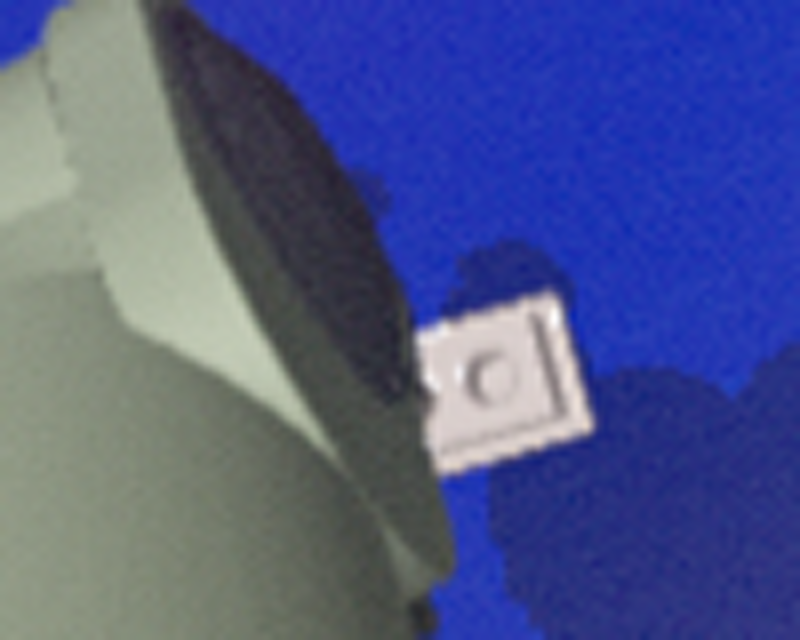

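step_arm:
  targets:
    - [[0, 0, 0, 0, 0, 0, 0], [0, 0, 0, 0, 0, 0, 0], [0, 0, 0, 0, 0, 0, 0], [0, 0, 0, 0, 0, 0, 0], [0, 0, 0, 0, 0, 0, 0], [0, 0, 0, 0, 0, 0, 0], [0, 0, 0, 0, 0, 0, 0]]
  grip_force: 30

```text
clock: 4.95
position: [0.5013, 0.3484, 0.0724]
tool_rot: [-0.087, 1.571, -1.388]
force: [0.8, 0.0, 4.8]
grip_width: 0.0179
```

```bash
python3 - <<'E'
from h import *
p,R,s=pose(); print(s['clock'],p,s['grip_width'],s['force'])
im=grab('scene');zoom(im,140,100,240,180,8,'s8z')
E
```

```text
4.95 [0.50129611 0.34842064 0.07241255] 0.017881710247467493 [0.78177667 0.01193889 4.80410026]
```

View pics/s8z.png

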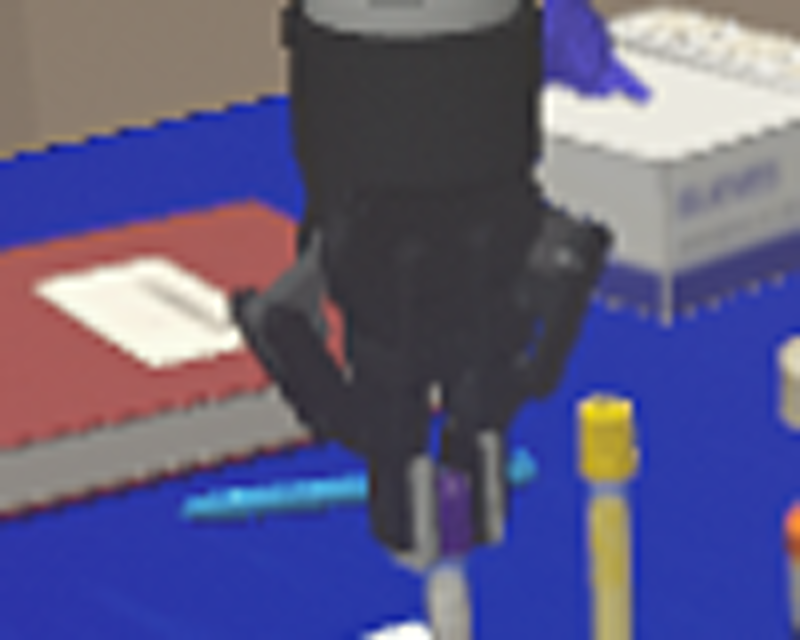

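step_arm:
  targets:
    - [[-0.5, 0, 0, 0, 0, 0, 0], [-2, 0, 0, 0, 0, 0, 0], [-4, 0, 0, 0, 0, 0, 0], [-6.5, 0, 0, 0, 0, 0, 0], [-9, 0, 0, 0, 0, 0, 0], [-11.5, 0, 0, 0, 0, 0, 0], [-13.4, 0, 0, 0, 0, 0, 0], [-13.4, 0, 0, 0, 0, 0, 0], [-13.4, 0, 0, 0, 0, 0, 0]]

```text
clock: 5.9
position: [0.5012, 0.3485, 0.2072]
tool_rot: [1.872, 1.57, 0.571]
force: [-0.9, 0.7, -0.9]
grip_width: 0.0175
```

```bash
python3 - <<'E'
from h import *
p,R,s=pose(); print(s['clock'],p,s['grip_width'],s['force'])
print(R.round(3))
im=grab('scene');zoom(im,140,60,300,180,5,'s9z')
im=grab('top');zoom(im,100,160,260,260,5,'t9z')
print(delta([.5672,.1522,.205],.269))
E
```

```text
5.9 [0.50123225 0.34851584 0.20720483] 0.01745299377790758 [-0.94735354  0.73347179 -0.92898049]
[[ 0.001  0.964  0.266]
 [ 0.     0.266 -0.964]
 [-1.     0.001 -0.   ]]
(array([ 0.12,  1.16, 20.67]), array([0.0007, 0.0006, 0.0008]), 1)
```

View pics/s9z.png

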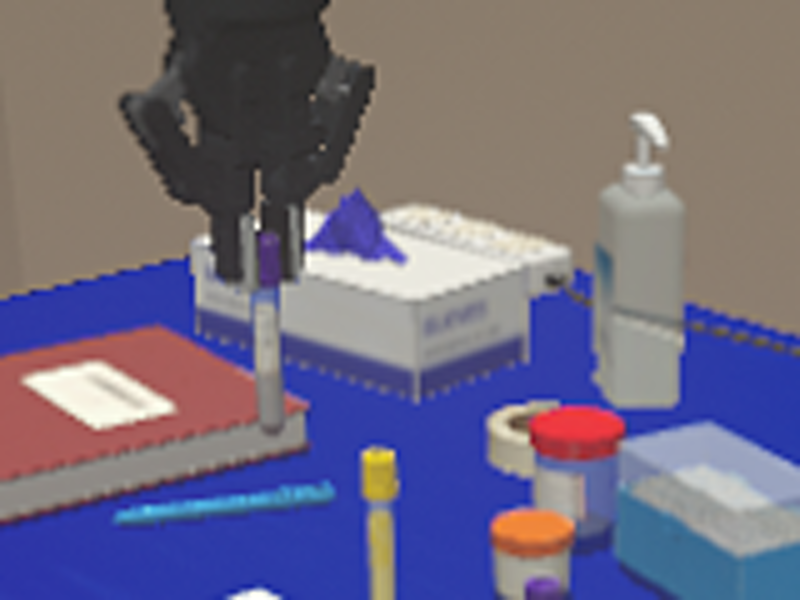

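View pics/t9z.png

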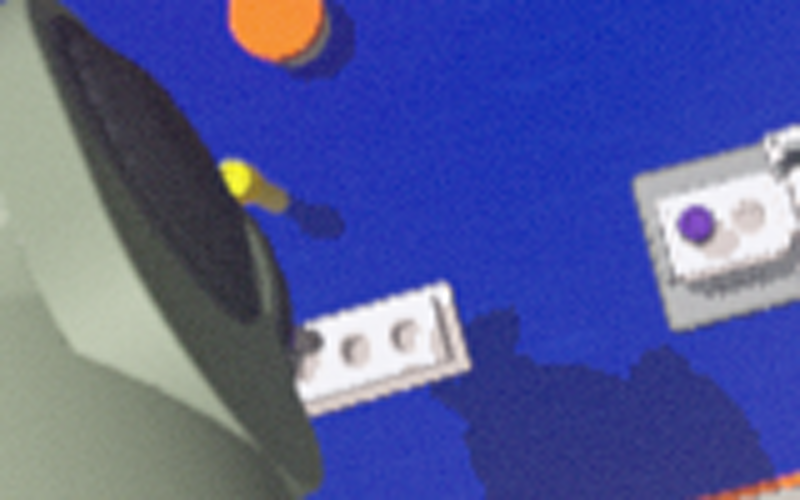

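step_arm:
  targets:
    - [[0, 0.1, 1.5, 0, 0, 0, 0], [0, 0.2, 4, 0, 0, 0, 0], [0, 0.4, 7.5, 0, 0, 0, 0], [0, 0.6, 11, 0, 0, 0, 0], [0, 0.8, 14.5, 0, 0, 0, 0], [0, 1.0, 17.7, 0, 0, 0, 0], [0, 1.1, 19.7, 0, 0, 0, 0], [0, 1.15, 20.65, 0, 0, 0, 0], [0, 1.15, 20.65, 0, 0, 0, 0], [0, 1.15, 20.65, 0, 0, 0, 0]]

```text
clock: 7.0
position: [0.5666, 0.1531, 0.2059]
tool_rot: [-1.41, 1.569, -2.71]
force: [-0.2, 0.1, -0.5]
grip_width: 0.017
```

```bash
python3 - <<'E'
from h import *
print('lifted pred bottom/top',proj('scene',[[.5013,.3482,.142],[.5013,.3482,.242]]))
p,R,s=pose(); print(s['clock'],p,s['grip_width'],s['force'])
im=grab('scene','s10',2);zoom(im,200,70,320,190,6,'s10z')
im=grab('top','t10');zoom(im,180,140,320,240,5,'t10z')
q=[p[0],p[1],.142]; print(proj('scene',[q,[p[0],p[1],.242]]),proj('top',[q]), proj('scene',[[.5672,.1519,.071]]), proj('top',[[.5672,.1519,.071]]))
print(delta([.5672,.1520,.205],.269))
E
```

```text
lifted pred bottom/top [[193.8950411  146.27323167]
 [191.7142025  106.55146627]]
7.0 [0.56664531 0.15311968 0.20591125] 0.017001559682757784 [-0.17265755  0.10204141 -0.52326069]
[[255.79310033 169.44154153]
 [256.44931852 125.19834856]] [[249.03106831 199.91001607]] [[255.8504897 198.4644874]] [[249.462809   202.89185816]]
(array([0.1 , 0.01, 0.16]), array([0.0024, 0.0003, 0.0011]), 1)[ WARN:0@3.727] global loadsave.cpp:1063 imwrite_ Unsupported depth image for selected encoder is fallbacked to CV_8U.
```

View pics/s10z.png

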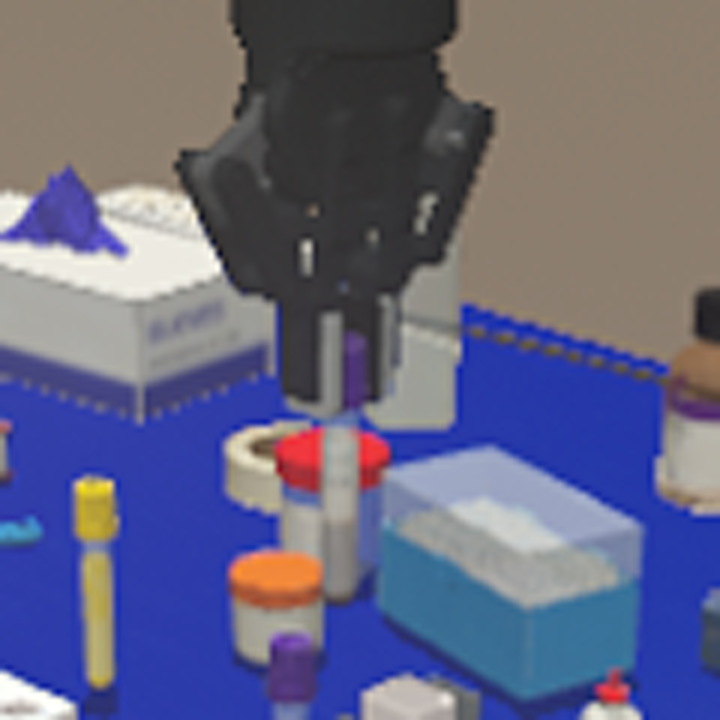

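View pics/t10z.png

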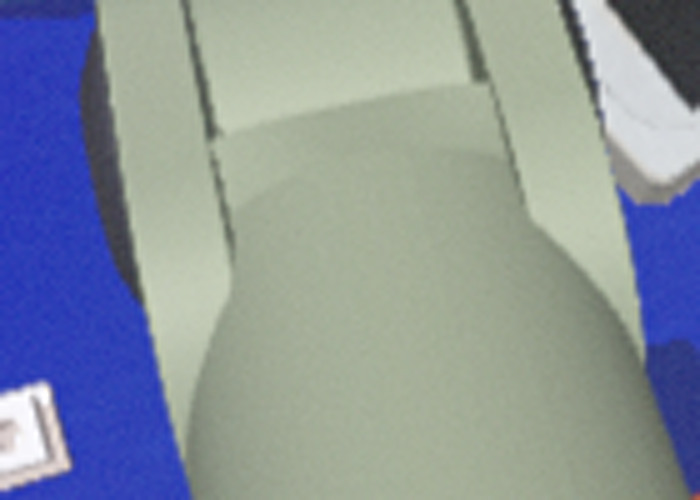

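step_arm:
  targets:
    - [[0.5, 0, 0.1, 0, 0, 0, 0], [1.5, 0, 0.15, 0, 0, 0, 0], [3, 0, 0.15, 0, 0, 0, 0], [4.5, 0, 0.15, 0, 0, 0, 0], [5.5, 0, 0.15, 0, 0, 0, 0], [6, 0, 0.15, 0, 0, 0, 0], [6, 0, 0.15, 0, 0, 0, 0], [6, 0, 0.15, 0, 0, 0, 0]]

```text
clock: 7.95
position: [0.5672, 0.152, 0.1464]
tool_rot: [-1.206, 1.57, -2.506]
force: [0.4, -0.7, -0.7]
grip_width: 0.0175
```

```bash
python3 - <<'E'
from h import *
p,R,s=pose(); print(s['clock'],p,s['grip_width'],s['force'])
im=grab('scene','s11',2).astype(np.uint8);zoom(im,220,140,300,220,10,'s11z')
im=grab('top','t11').astype(np.uint8);
b=p[2]-.0645
print(proj('scene',[[p[0],p[1]-.0003,b],[p[0],p[1]-.0003,b+.05],[p[0],p[1]-.0003,b+.1]]), proj('scene',[[.5672,.1519,.071]]))
print(delta([.5672,.1522,.145],.269))
E
```

```text
7.95 [0.56716578 0.15202931 0.14637201] 0.01752640147006093 [ 0.41079845 -0.7376515  -0.7325148 ]
[[255.94007099 194.20777754]
 [256.25118513 173.86872005]
 [256.5799351  152.49644695]] [[255.8504897 198.4644874]]
(array([ 0.16, -0.  , -0.01]), array([0.0024, 0.0002, 0.0002]), 1)[ WARN:0@3.703] global loadsave.cpp:1063 imwrite_ Unsupported depth image for selected encoder is fallbacked to CV_8U.
```

View pics/s11z.png

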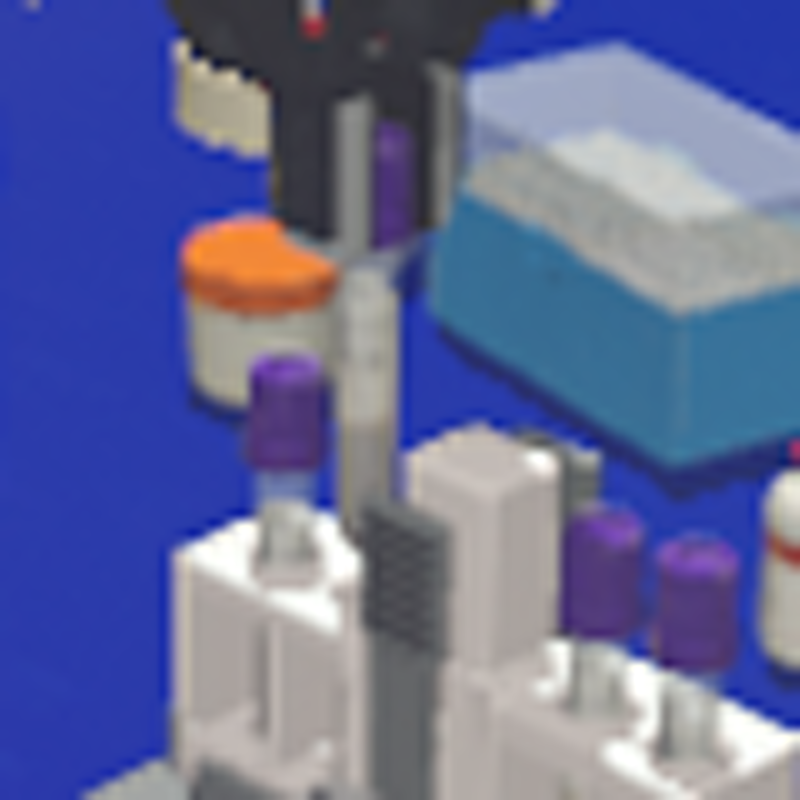

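step_arm:
  targets:
    - [[0.4, 0, 0, 0, 0, 0, 0], [0.8, 0, 0, 0, 0, 0, 0], [1.2, 0, 0, 0, 0, 0, 0], [1.6, 0, 0, 0, 0, 0, 0], [2.0, 0, 0, 0, 0, 0, 0], [2.0, 0, 0, 0, 0, 0, 0]]

```text
clock: 8.7
position: [0.567, 0.152, 0.1259]
tool_rot: [-1.319, 1.57, -2.618]
force: [-0.6, -0.5, 1.0]
grip_width: 0.0173
```

```bash
python3 - <<'E'
from h import *
p,R,s=pose(); print(s['clock'],p,s['grip_width'],s['force'],s['moment'])
im=grab('scene').astype(np.uint8);zoom(im,220,140,300,220,10,'s12z')
E
```

```text
8.7 [0.56696211 0.15202349 0.1259343 ] 0.017277756267033262 [-0.60030547 -0.49984743  0.96608451] [ 0.0200917  -0.04905296  0.04172476]
```

View pics/s12z.png

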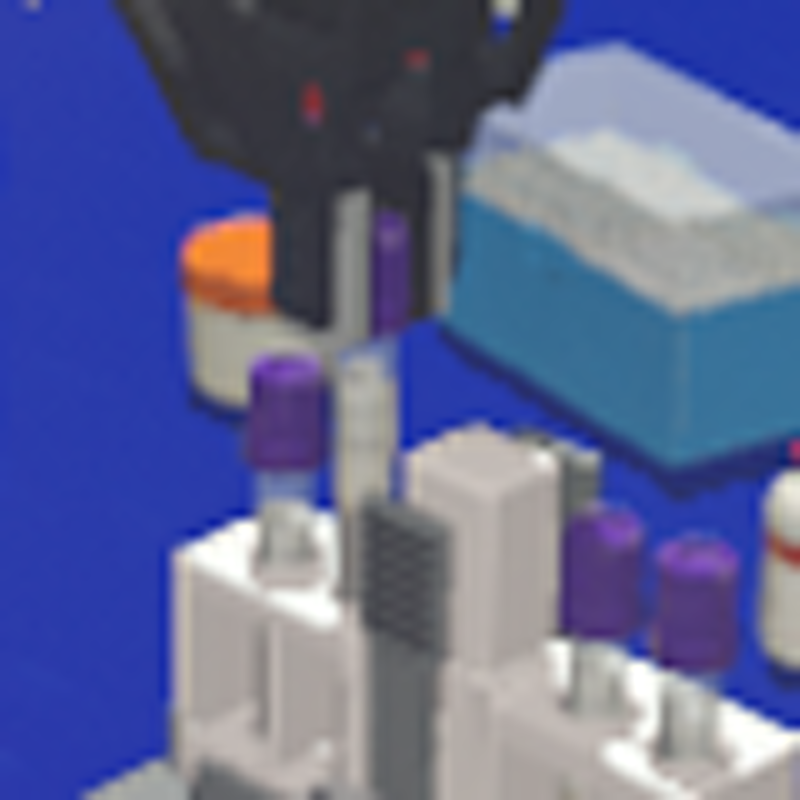

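step_arm:
  targets:
    - [[0.6, 0, 0, 0, 0, 0, 0], [1.2, 0, 0, 0, 0, 0, 0], [1.8, 0, 0, 0, 0, 0, 0], [2.4, 0, 0, 0, 0, 0, 0], [3.0, 0, 0, 0, 0, 0, 0], [3.5, 0, 0, 0, 0, 0, 0], [3.9, 0, 0, 0, 0, 0, 0], [3.9, 0, 0, 0, 0, 0, 0]]

```text
clock: 9.55
position: [0.5668, 0.152, 0.0867]
tool_rot: [-1.36, 1.569, -2.66]
force: [-0.2, -0.4, 0.2]
grip_width: 0.0177
```

step_arm:
  targets:
    - [[0.2, 0, 0, 0, 0, 0, 0], [0.4, 0, 0, 0, 0, 0, 0], [0.5, 0, 0, 0, 0, 0, 0], [0.5, 0, 0, 0, 0, 0, 0]]

```text
clock: 9.95
position: [0.5668, 0.1519, 0.0816]
tool_rot: [-1.345, 1.569, -2.645]
force: [0.2, -0.7, -0.7]
grip_width: 0.0174
```

```bash
python3 - <<'E'
from h import *
p,R,s=pose(); print(s['clock'],p,s['grip_width'],s['force'],s['moment'])
im=grab('scene').astype(np.uint8);zoom(im,220,140,300,220,10,'s13z')
E
```

```text
9.95 [0.56679449 0.15193091 0.081638  ] 0.01744437602775269 [ 0.23971442 -0.68769458 -0.73303068] [-0.0242811  -0.00233489 -0.02756365]
```

View pics/s13z.png

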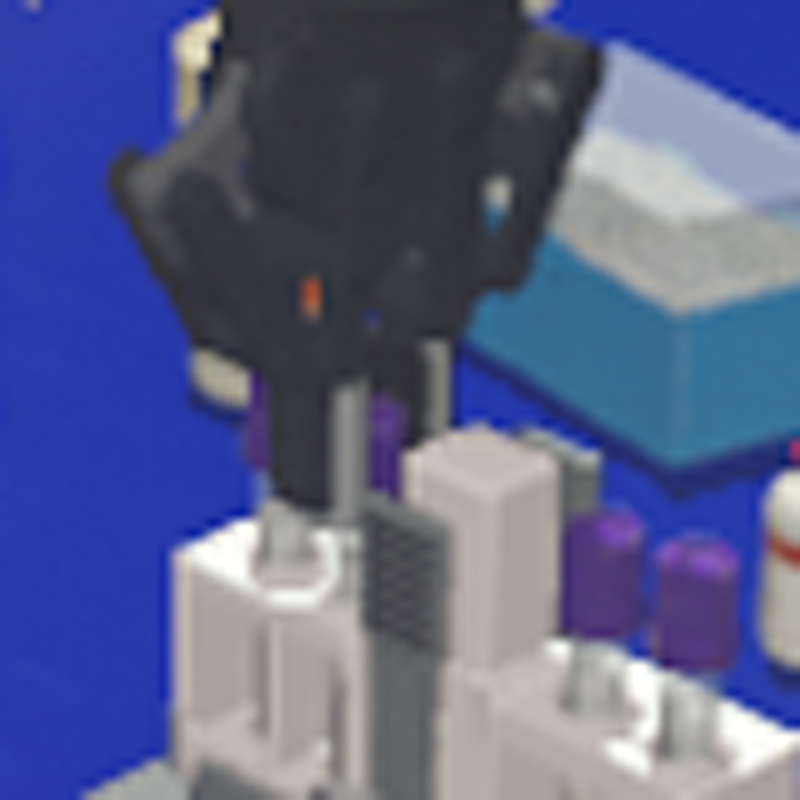

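step_arm:
  targets:
    - [[0.05, 0, 0, 0, 0, 0, 0], [0.1, 0, 0, 0, 0, 0, 0], [0.15, 0, 0, 0, 0, 0, 0], [0.15, 0, 0, 0, 0, 0, 0]]

```text
clock: 10.4
position: [0.5676, 0.1521, 0.0813]
tool_rot: [1.31, 1.57, 0.01]
force: [-1.1, 0.2, 14.1]
grip_width: 0.0173
```

step_arm:
  targets:
    - [[-0.05, 0, 0, 0, 0, 0, 0], [-0.05, 0, 0, 0, 0, 0, 0.4], [-0.05, 0, 0, 0, 0, 0, 0.7], [-0.05, 0, 0, 0, 0, 0, 0.8], [-0.05, 0, 0, 0, 0, 0, 0.8], [-0.05, 0, 0, 0, 0, 0, 0.8]]

```text
clock: 11.0
position: [0.5676, 0.1521, 0.0817]
tool_rot: [1.122, 1.571, -0.178]
force: [-0.0, -0.1, -0.5]
grip_width: 0.0683
```

step_arm:
  targets:
    - [[-1, 0, 0, 0, 0, 0, 0.8], [-3, 0, 0, 0, 0, 0, 0.9], [-5, 0, 0, 0, 0, 0, 1], [-7, 0, 0, 0, 0, 0, 1], [-9, 0, 0, 0, 0, 0, 1], [-9, 0, 0, 0, 0, 0, 1]]

```text
clock: 11.6
position: [0.5688, 0.1524, 0.1748]
tool_rot: [1.649, 1.566, 0.349]
force: [0.1, -0.6, -0.7]
grip_width: 0.0854
```

```bash
python3 - <<'E'
from h import *
p,R,s=pose(); print(s['clock'],p,s['grip_width'],s['force'],s['moment'])
im=grab('scene','s14',2).astype(np.uint8);zoom(im,220,140,320,240,8,'s14z')
for a in pur(im.astype(float)):
    if 160<a[0][0]<320 and 156<a[0][1]<230: print(a)
E
```

```text
11.6 [0.56880162 0.15237453 0.17481512] 0.08541565180034343 [ 0.10530578 -0.63886912 -0.68929595] [ 0.08222333 -0.01113958 -0.06892411]
(array([252.05637255, 182.41884532]), np.float64(166.90909090909093), (243, 174, 19, 19))
(array([301.66983373, 184.02375297]), np.float64(19.136363636363637), (298, 180, 8, 9))
(array([284.40036521, 198.55375485]), np.float64(199.13636363636363), (274, 189, 21, 19))[ WARN:0@2.610] global loadsave.cpp:1063 imwrite_ Unsupported depth image for selected encoder is fallbacked to CV_8U.
```

View pics/s14z.png

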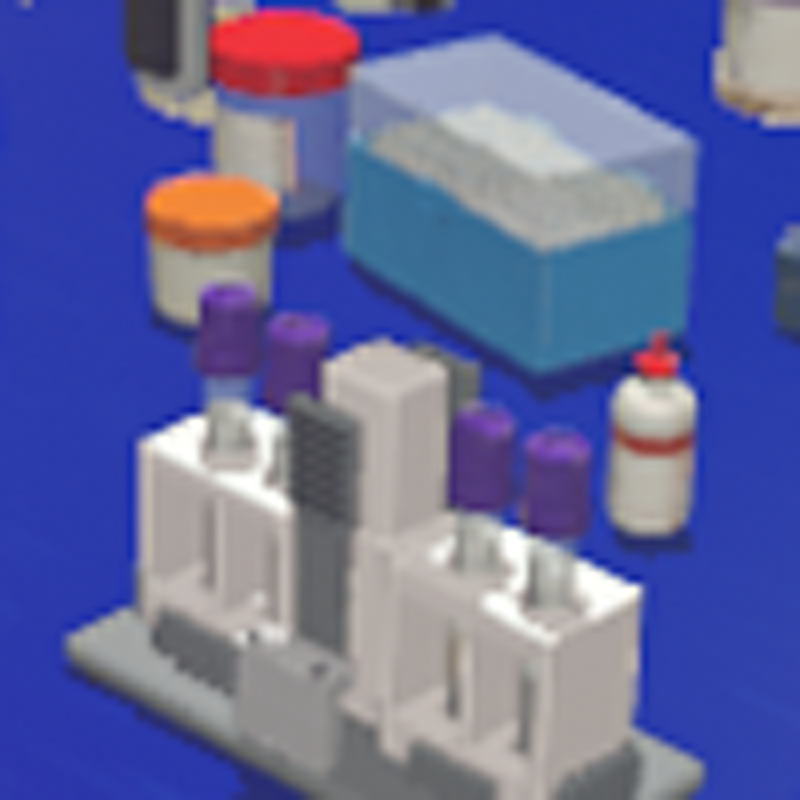

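```bash
python3 - <<'E'
from h import *
print(delta([.5765,.1183,.15],.269))
E
```

```text
(array([ 2.22, -0.06,  3.51]), array([ 0.0023, -0.0001, -0.0011]), 1)
```

step_arm:
  targets:
    - [[0, 0, 1, 0.001, 0, 0, 1], [0.5, 0, 2.5, 0.001, 0, 0, 1], [1.5, 0, 3.5, 0.001, 0, 0, 1], [2.2, -0.05, 3.5, 0.002, 0, 0, 1], [2.2, -0.05, 3.5, 0.002, 0, -0.001, 1], [2.2, -0.05, 3.5, 0.002, 0, -0.001, 1]]

```text
clock: 12.3
position: [0.5764, 0.1187, 0.1498]
tool_rot: [-1.975, 1.57, 3.007]
force: [-0.2, 0.0, -0.3]
grip_width: 0.0856
```

```bash
python3 - <<'E'
from h import *
print(pose()[0],delta([.5765,.1183,.068],.269))
im=grab('scene','s15',2).astype(np.uint8);zoom(im,220,120,320,220,8,'s15z')
E
```

```text
[0.57637056 0.11866282 0.14980779] (array([8.18, 0.01, 0.04]), array([ 0.0005, -0.0003,  0.0006]), 1)[ WARN:0@2.428] global loadsave.cpp:1063 imwrite_ Unsupported depth image for selected encoder is fallbacked to CV_8U.
```

View pics/s15z.png

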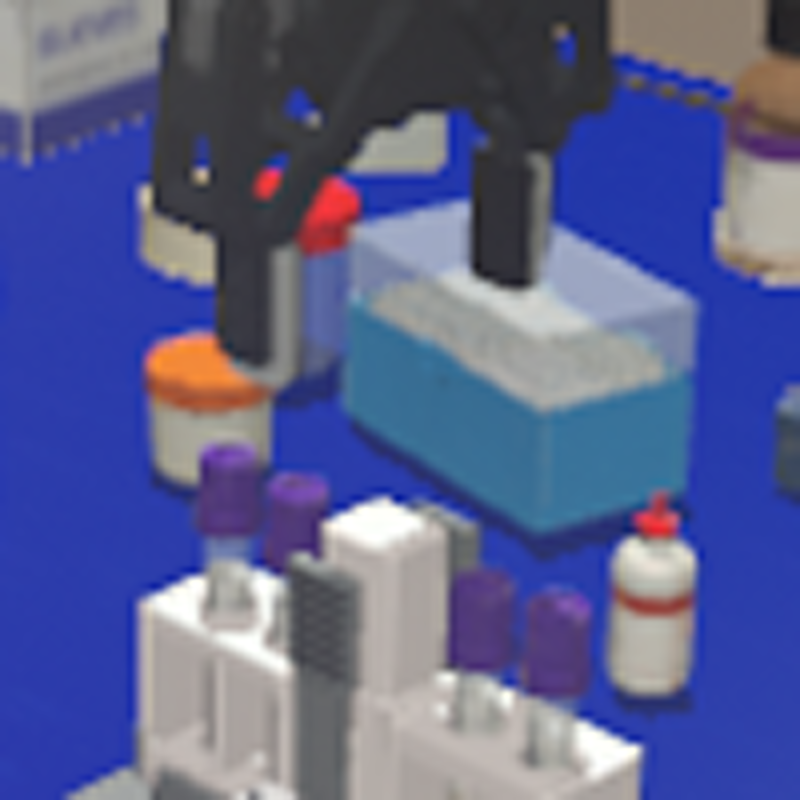

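step_arm:
  targets:
    - [[0.7, 0, 0.04, 0, 0, 0, 1], [1.7, 0, 0.04, 0, 0, 0, 1], [2.7, 0, 0.04, 0, 0, 0, 1], [3.7, 0, 0.04, 0, 0, 0, 1], [4.7, 0, 0.04, 0, 0, 0, 1], [5.5, 0, 0.04, 0, 0, 0, 1], [5.5, 0, 0.04, 0, 0, 0, 1]]

```text
clock: 13.1
position: [0.5761, 0.1183, 0.0941]
tool_rot: [-1.67, 1.569, -2.971]
force: [-0.2, -0.0, 0.3]
grip_width: 0.0852
```

```bash
python3 - <<'E'
from h import *
p,R,s=pose();print(p,s['force'],delta([.5765,.1183,.068],.269))
im=grab('scene','s16',2).astype(np.uint8);zoom(im,220,120,320,220,8,'s16z')
E
```

```text
[0.57613787 0.1182851  0.09406222] [-0.18270644 -0.01192975  0.26293044] (array([2.61, 0.04, 0.01]), array([ 0.0008, -0.0001,  0.0014]), 1)[ WARN:0@2.418] global loadsave.cpp:1063 imwrite_ Unsupported depth image for selected encoder is fallbacked to CV_8U.
```

View pics/s16z.png

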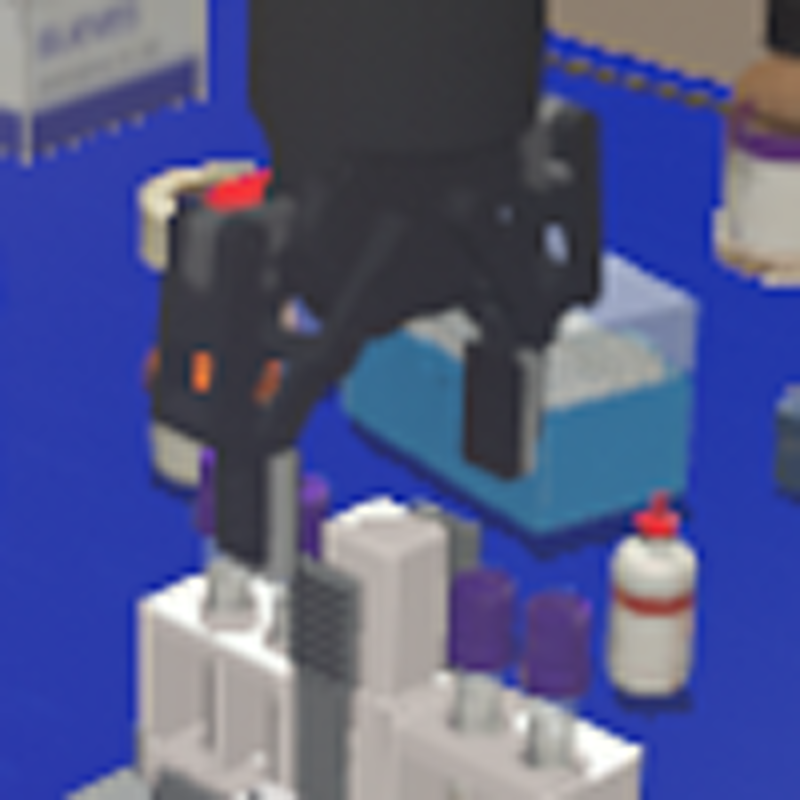

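step_arm:
  targets:
    - [[0.6, 0.03, 0, 0, 0, 0, 1], [1.2, 0.03, 0, 0, 0, 0, 1], [1.8, 0.03, 0, 0, 0, 0, 1], [2.4, 0.04, 0, 0, 0, 0.001, 1], [2.6, 0.04, 0, 0, 0, 0.001, 1], [2.6, 0.04, 0, 0, 0, 0.001, 1], [2.6, 0.04, 0, 0, 0, 0.001, 1]]

```text
clock: 13.9
position: [0.5772, 0.1185, 0.0694]
tool_rot: [1.679, 1.569, 0.377]
force: [0.7, 0.3, -0.6]
grip_width: 0.0858
```

```bash
python3 - <<'E'
from h import *
p,R,s=pose();print(p,s['force'],delta([.5765,.1183,.068],.269))
im=grab('scene','s17',2).astype(np.uint8);zoom(im,220,120,320,220,8,'s17z')
E
```

```text
[0.57723999 0.1184817  0.06939642] [ 0.6805758   0.25865296 -0.62793869] (array([ 0.14, -0.08, -0.  ]), array([ 0.0007, -0.0001, -0.0013]), 1)[ WARN:0@2.434] global loadsave.cpp:1063 imwrite_ Unsupported depth image for selected encoder is fallbacked to CV_8U.
```

View pics/s17z.png

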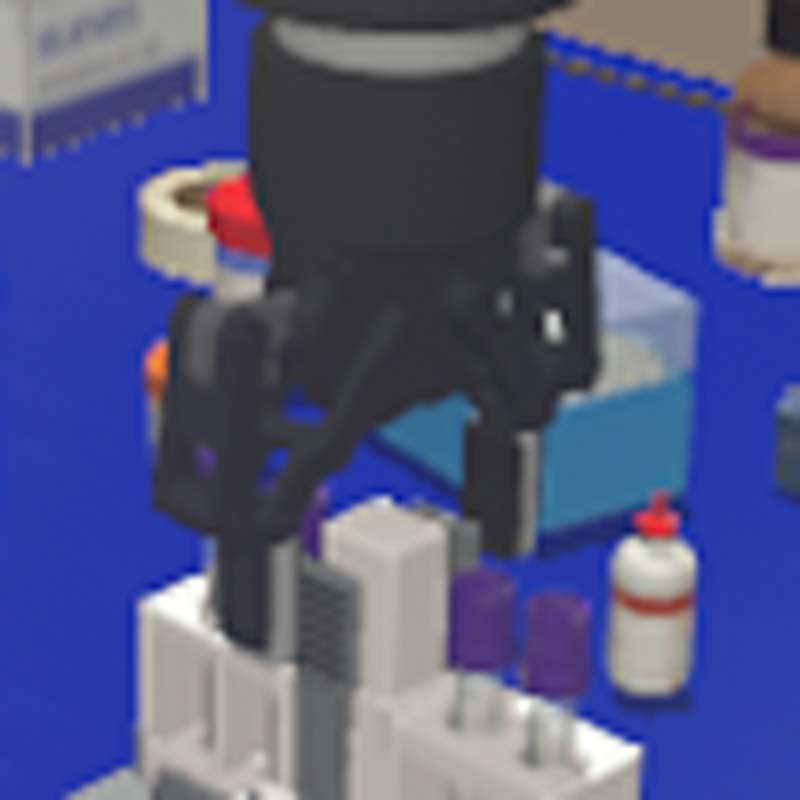

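step_arm:
  targets:
    - [[0.1, -0.08, 0, 0, 0, 0, 0.6], [0.1, -0.08, 0, 0, 0, 0, 0.5], [0.1, -0.08, 0, 0, 0, 0, 0.4], [0.1, -0.08, 0, 0, 0, 0, 0.2], [0.1, -0.08, 0, 0, 0, 0, 0], [0.1, -0.08, 0, 0, 0, 0, 0], [0.1, -0.08, 0, 0, 0, 0, 0]]
  grip_force: 60

```text
clock: 14.7
position: [0.577, 0.1185, 0.0701]
tool_rot: [1.795, 1.568, 0.494]
force: [-8.5, -1.3, 30.2]
grip_width: 0.0317
```

```bash
python3 - <<'E'
from h import *
p,R,s=pose();print(s['clock'],p,s['force'],s['grip_width'],delta([.5765,.1183,.068],.269))
im=grab('scene','s18',2).astype(np.uint8);zoom(im,220,120,320,220,8,'s18z')
E
```

```text
14.7 [0.57695039 0.11845288 0.07013329] [-8.49944847 -1.27991167 30.23500981] 0.03168355455486982 (array([ 0.21, -0.05,  0.  ]), array([ 0.0006, -0.0006, -0.0028]), 1)[ WARN:0@2.436] global loadsave.cpp:1063 imwrite_ Unsupported depth image for selected encoder is fallbacked to CV_8U.
```

View pics/s18z.png

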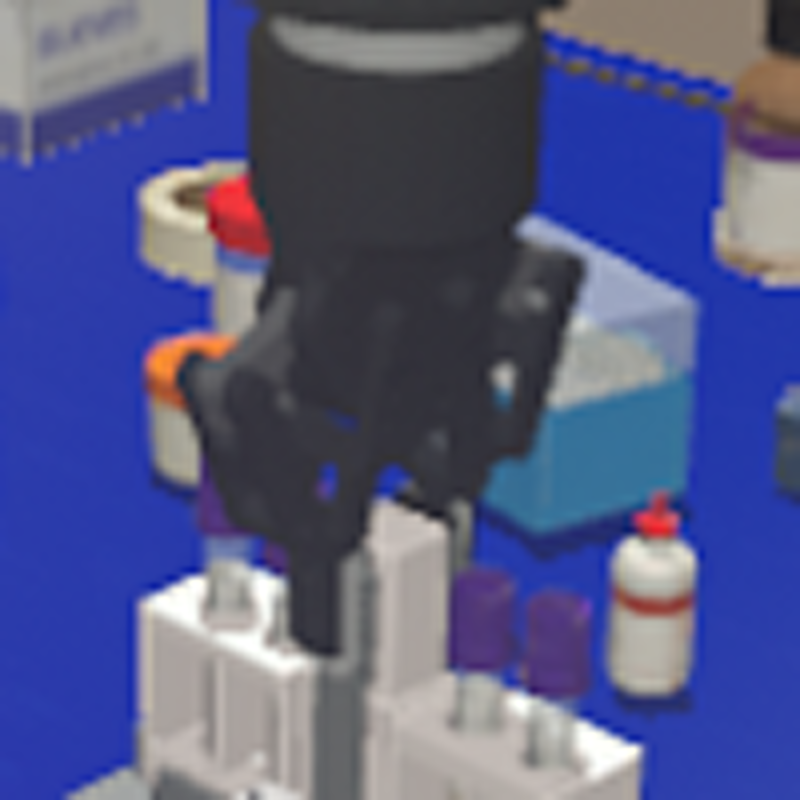

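step_arm:
  targets:
    - [[0, 0, 0, 0, 0, 0, 0], [0, 0, 0, 0, 0, 0, 0], [0, 0, 0, 0, 0, 0, 0]]
  grip_force: 35

```text
clock: 15.1
position: [0.5771, 0.1184, 0.0703]
tool_rot: [1.781, 1.568, 0.48]
force: [-2.4, 0.4, 6.7]
grip_width: 0.0312
```

```bash
python3 - <<'E'
from h import *
p,R,s=pose();print(s['clock'],p,s['force'],s['moment'],s['grip_width'],delta([.5765,.1183,.068],.269))
a=cv2.imread('pics/s17.png')[:,:,::-1];zoom(a,250,170,300,210,16,'za')
im=grab('scene','s19',2).astype(np.uint8);zoom(im,250,170,300,210,16,'zb')
E
```

```text
15.1 [0.57706695 0.11844266 0.07029328] [-2.43803085  0.35527566  6.68253075] [-0.01319058  0.33496358  0.01466175] 0.03124285187110874 (array([ 0.23, -0.06, -0.  ]), array([ 0.0005, -0.0007, -0.003 ]), 1)[ WARN:0@2.563] global loadsave.cpp:1063 imwrite_ Unsupported depth image for selected encoder is fallbacked to CV_8U.
```

View pics/za.png

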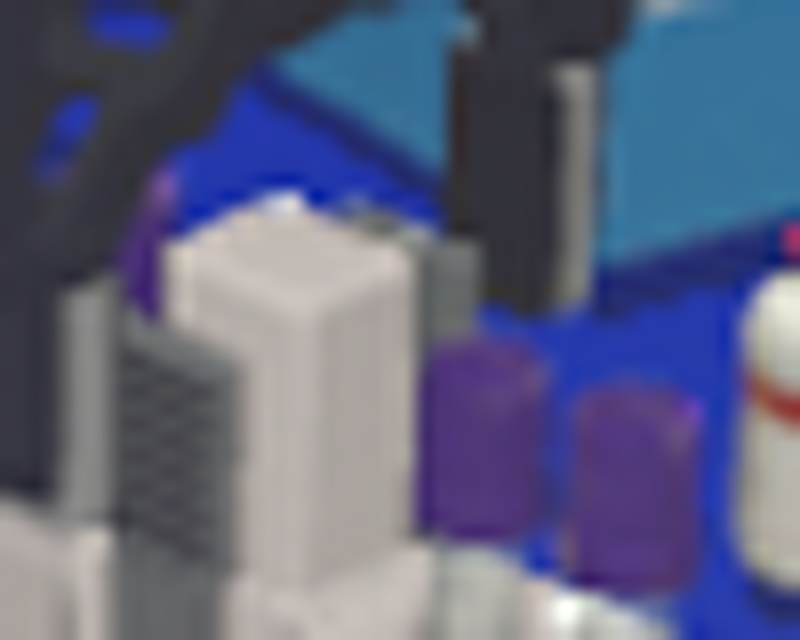

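View pics/zb.png

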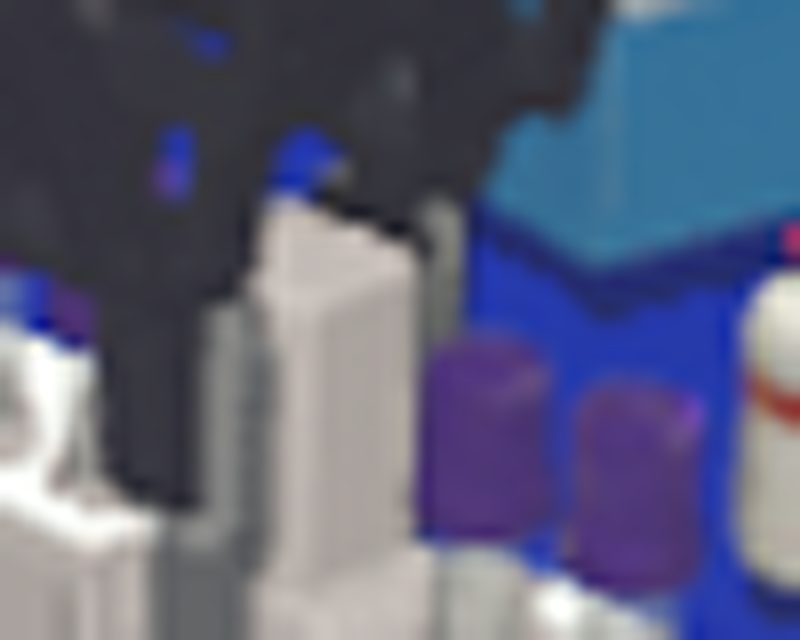

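step_arm:
  targets:
    - [[-0.2, 0, 0, 0, 0, 0, 0], [-0.4, 0, 0, 0, 0, 0, 0], [-0.6, 0, 0, 0, 0, 0, 0], [-0.6, 0, 0, 0, 0, 0, 0]]

```text
clock: 15.6
position: [0.5771, 0.1185, 0.0765]
tool_rot: [1.764, 1.568, 0.463]
force: [-0.4, -0.3, -2.2]
grip_width: 0.0314
```

```bash
python3 - <<'E'
from h import *
p,R,s=pose();print(s['clock'],p,s['force'],s['moment'],s['grip_width'])
im=grab('scene','s20').astype(np.uint8);zoom(im,220,150,320,250,8,'s20z')
E
```

```text
15.6 [0.57713129 0.11846124 0.07648232] [-0.41919658 -0.33113868 -2.23772893] [ 0.04200581 -0.03308795  0.06043501] 0.03136528921527961[ WARN:0@1.317] global loadsave.cpp:1063 imwrite_ Unsupported depth image for selected encoder is fallbacked to CV_8U.
```

View pics/s20z.png

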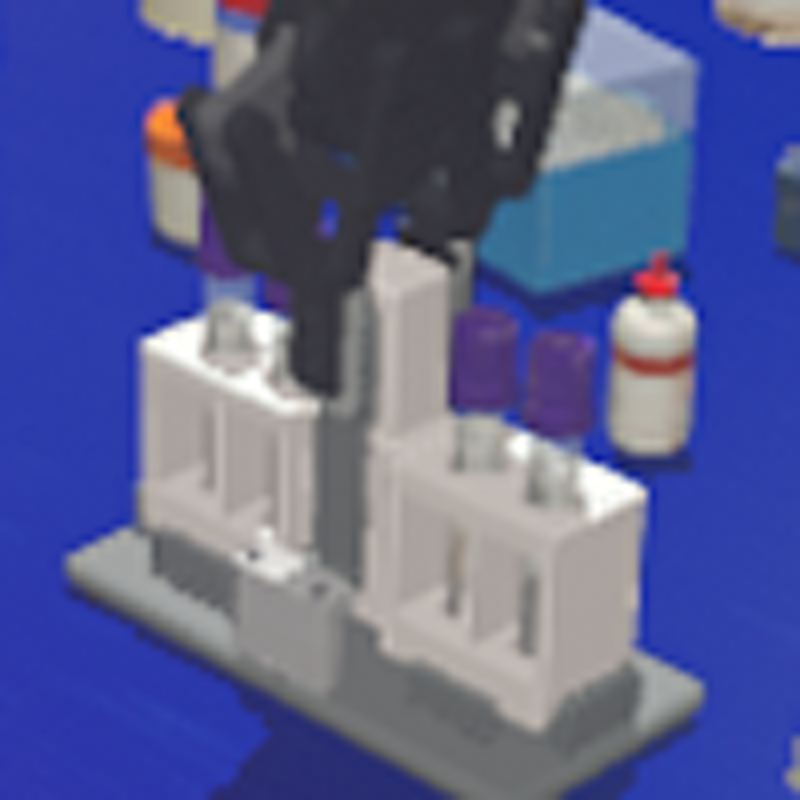

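step_arm:
  targets:
    - [[-0.5, 0, 0, 0, 0, 0, 0], [-1.2, 0, 0, 0, 0, 0, 0], [-2.2, 0, 0, 0, 0, 0, 0], [-3.4, 0, 0, 0, 0, 0, 0], [-4.6, 0, 0, 0, 0, 0, 0], [-5.8, 0, 0, 0, 0, 0, 0], [-7.0, 0, 0, 0, 0, 0, 0], [-8.2, 0, 0, 0, 0, 0, 0], [-9.0, 0, 0, 0, 0, 0, 0], [-9.4, 0, 0, 0, 0, 0, 0]]

```text
clock: 16.65
position: [0.577, 0.1184, 0.1713]
tool_rot: [1.76, 1.567, 0.458]
force: [-0.3, -0.7, -2.3]
grip_width: 0.0317
```

step_arm:
  targets:
    - [[0, 0, 0, 0, 0, 0, 0], [0, 0, 0, 0, 0, 0, 0], [0, 0, 0, 0, 0, 0, 0], [0, 0, 0, 0, 0, 0, 0], [0, 0, 0, 0, 0, 0, 0]]

```text
clock: 17.15
position: [0.5769, 0.1183, 0.171]
tool_rot: [1.753, 1.567, 0.452]
force: [0.7, 0.7, -2.1]
grip_width: 0.031
```

```bash
python3 - <<'E'
from h import *
p,R,s=pose();print(s['clock'],p,s['force'],s['moment'],s['grip_width'],np.abs(s['qd']).max(),delta(p,.269))
im=grab('scene','s21').astype(np.uint8);zoom(im,220,100,340,250,5,'s21z')
im=grab('top','t21').astype(np.uint8);zoom(im,120,100,400,260,2.8,'t21z')
E
```

```text
17.15 [0.57693643 0.1183362  0.1710309 ] [ 0.65288444  0.68851999 -2.14317714] [0.01800349 0.03709646 0.01872697] 0.03103017631416743 0.001837390213305426 (array([0., 0., 0.]), array([ 0.0005, -0.0006, -0.0035]), 1)[ WARN:0@1.354] global loadsave.cpp:1063 imwrite_ Unsupported depth image for selected encoder is fallbacked to CV_8U.
```

View pics/s21z.png

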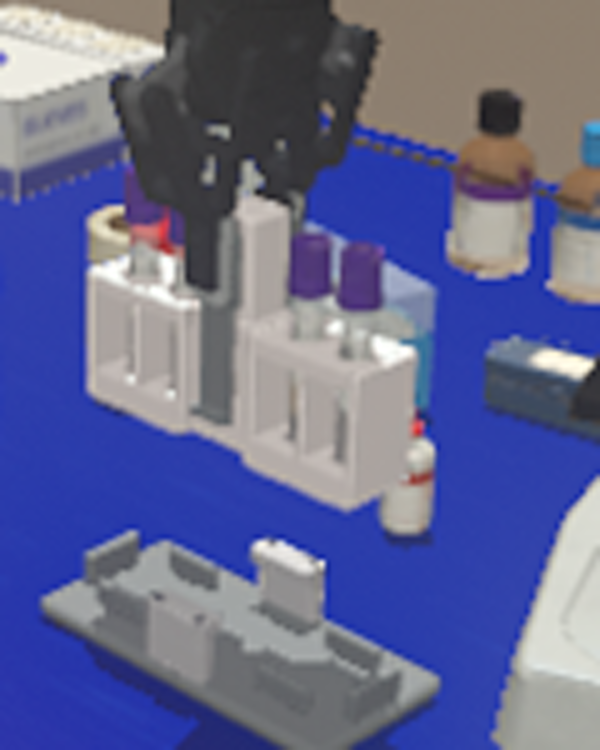

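View pics/t21z.png

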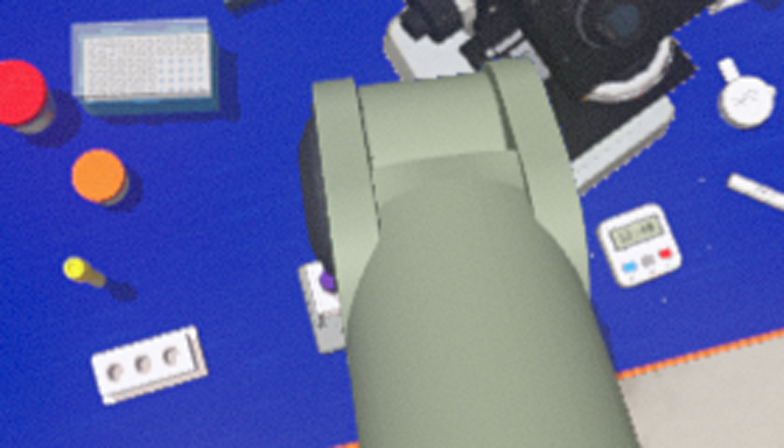

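```bash
python3 - <<'E'
from h import *
im=cv2.imread('pics/s21.png')[:,:,::-1].astype(float)
for a in pur(im):
    if 230<a[0][0]<310 and 120<a[0][1]<175: print(a)
for q in ([.5603,.1769,.1064],[.5672,.1519,.104],[.5856,.0847,.1012],[.5929,.0593,.1039]):
    print(proj('scene',[np.array(q)+[0,0,.1007]]))
# carrier bottom end corners (local) predicted level, at lift .1007
c=np.array([.5765,.1182]);y=.269
for lx,ly,z in [(-.01925,-.0775,.059),(-.01925,.0775,.059),(-.01925,-.0775,0),(-.01925,.0775,0),(.01925,-.0775,.059),(.01925,-.0775,0)]:
    P=[c[0]+lx*np.cos(y)-ly*np.sin(y),c[1]+lx*np.sin(y)+ly*np.cos(y),z+.012+.1007]
    u=proj('scene',P)[0]; print(lx,ly,z,u.round(1),'zoom',((u-[220,100]+.5)*5-.5).round(0))
E
```

```text
(array([249.63152346, 141.95097522]), np.float64(86.22727272727273), (244, 132, 14, 19))
(array([286.7048401 , 153.91184097]), np.float64(210.36363636363637), (276, 145, 22, 18))
[[248.16439313 138.2333358 ]]
[[256.71023927 142.35265105]]
[[281.22234041 152.49781391]]
[[291.38391583 154.80171584]]
-0.01925 -0.0775 0.059 [290.4 175.4] zoom [354. 379.]
-0.01925 0.0775 0.059 [236.4 153.8] zoom [ 84. 271.]
-0.01925 -0.0775 0 [288.9 202.1] zoom [346. 512.]
-0.01925 0.0775 0 [236.6 178.4] zoom [ 85. 394.]
0.01925 -0.0775 0.059 [302.9 169.9] zoom [417. 352.]
0.01925 -0.0775 0 [301.1 196. ] zoom [407. 482.]
```

```bash
python3 - <<'E'
from workcell import bot
print(bot.job_done())
s=bot.observe(); print(s['clock'],s['position'],s['force'],s['grip_width'])
E
```

```text
the job is handed in; nothing more can be done
None
the job is handed in; nothing more can be done
```

The waiting tube is seated in the carrier's empty hole. The filled carrier is now out of its base, held still and level about 10 cm up with the catches pinched. I handed the job in at about 17 s of the 51 s.

**Tube:** I gripped it by the cap and lowered it until it met the bottom, with 14 N of contact at the height I had predicted. I then let go, and the picture showed it standing in its hole like the others.

**Carrier:** I closed the fingers on both catches, at 60 N and then eased to 35 N. The base let go with no snag, at about 2.2 N, close to the carrier's weight.

**Last checks:**
- The tool rose 10.07 cm and the tilt reads under 0.004 rad. The carrier's corners appear within about 1–2 px of where a level carrier at that height should be.
- Purple caps show on both sides of the grip in the last picture. The two on the left are partly behind the gripper, so I could not see all four tubes separately there.
- The timer, the dropper bottle and the yellow tube are where they were. I made no approach to the small tub and did not check it separately.

**What disagreed:**
- In the pictures the fingers sat about 30 mm higher than the TCP reading and tip distance implied. I used the images for height, and the cap grasp and seating depth agreed with that.
- The finger opening read 31 mm on the catches, where 41 mm was expected, and 17.5 mm on the 19 mm cap. I did not find the cause. The clean release is the only evidence I have that both catches were pressed in far enough.

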